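# Put the cordless kitchen tools' battery packs on charge

## Task

Put the battery packs on charge: plug every pack on the flap fully home into a socket of its own size in the charging station, thick packs in the two wide outer sockets and slim packs in the two narrow inner ones. When all are in, swing the station's sprung lever right over to its stop and let it spring back, then press the three round keys fully down, one at a time, starting with the key nearest the lever and ending with the farthest. Leave the breakfast things where they are.

Things in the scene. Friction and masses are not known exactly. Their poses are not given: they have to be found in the camera images.
- thick_pack_a: thick battery pack: upright white block with a black plug end below, 54 mm (its x) by 64 mm (its y), 76 mm tall, 0.3 kg; its foot edges are bevelled 2 mm. Origin: centre of its underside, z up through the pack. Turning it half round makes no difference. May be absent.
- thick_pack_b: thick battery pack: upright white block with a black plug end below, 54 mm (its x) by 64 mm (its y), 76 mm tall, 0.3 kg; its foot edges are bevelled 2 mm. Origin: centre of its underside, z up through the pack. Turning it half round makes no difference. May be absent.
- slim_pack_a: slim battery pack: same as the thick pack but 36 mm (its x) by 64 mm (its y), 76 mm tall, 0.22 kg. Origin: centre of its underside, z up. Turning it half round makes no difference. May be absent.
- slim_pack_b: slim battery pack: same as the thick pack but 36 mm (its x) by 64 mm (its y), 76 mm tall, 0.22 kg. Origin: centre of its underside, z up. Turning it half round makes no difference. May be absent.
- station: grey charging station fixed to the flap: 190 mm (x) by 396 mm (y, from -161 to +235 mm), top face 45 mm above the flap. Along its rear half four rectangular sockets stand in a row along y; along its front (-x, robot side) three round white keys; at its left (+y) end a sprung lever. Origin: on the flap under the middle of the socket row in y and the middle in x.
- thick_socket_a (a point): centre of the mouth, level with the station's top, of the leftmost (+y) socket, for a thick pack: 57 mm (x) by 67 mm (y) opening, 30 mm deep, axes as the station's (a pack's x lies along the socket's x). A pack fully home stands on the socket floor with its underside 30 mm below the mouth and 46 mm standing out. Neighbouring sockets are 78 mm apart.
- thick_socket_b (a point): centre of the mouth, level with the station's top, of the rightmost (-y) socket, for a thick pack: 57 mm (x) by 67 mm (y) opening, 30 mm deep, axes as the station's (a pack's x lies along the socket's x). A pack fully home stands on the socket floor with its underside 30 mm below the mouth and 46 mm standing out. Neighbouring sockets are 78 mm apart.
- slim_socket_a (a point): centre of the mouth, level with the station's top, of the second from left socket, for a slim pack: 39 mm (x) by 67 mm (y) opening, 30 mm deep, axes as the station's (a pack's x lies along the socket's x). A pack fully home stands on the socket floor with its underside 30 mm below the mouth and 46 mm standing out. Neighbouring sockets are 78 mm apart.
- slim_socket_b (a point): centre of the mouth, level with the station's top, of the third from left socket, for a slim pack: 39 mm (x) by 67 mm (y) opening, 30 mm deep, axes as the station's (a pack's x lies along the socket's x). A pack fully home stands on the socket floor with its underside 30 mm below the mouth and 46 mm standing out. Neighbouring sockets are 78 mm apart.
- lever (a joint): lever angle, rad: 0 at rest (leaning 0.5 rad towards the station's -x), 1.0 at its stop (leaning 0.5 rad towards +x). A spring brings it back; about 5 N at the head holds it at the stop.
- lever_head (a point): centre of the lever's black head (24 by 44 mm across in y, 30 mm tall), 88 mm from the pivot; moves with the lever.
- lever_pivot (a point): pivot axis of the lever, along the station's y, 63 mm above the flap.
- key_a (a joint): travel of the round key that is nearest the lever, m: 0 up, 0.007 fully down; springs back; 4 N for full travel.
- key_a_top (a point): centre of the top face of the round key that is nearest the lever, 34 mm in diameter, 23 mm above the station's top when up, pressed straight down.
- key_b (a joint): travel of the round key that is in the middle, m: 0 up, 0.007 fully down; springs back; 4 N for full travel.
- key_b_top (a point): centre of the top face of the round key that is in the middle, 34 mm in diameter, 23 mm above the station's top when up, pressed straight down.
- key_c (a joint): travel of the round key that is farthest from the lever, m: 0 up, 0.007 fully down; springs back; 4 N for full travel.
- key_c_top (a point): centre of the top face of the round key that is farthest from the lever, 34 mm in diameter, 23 mm above the station's top when up, pressed straight down.
- preserve_pot: closed amber glass pot, 70 mm in diameter, 95 mm tall, behind the station; origin centre of underside. Not to be disturbed.
- ramekin: white ceramic ramekin, 84 mm across, 45 mm tall; origin centre of underside. Not to be disturbed.
- egg_cup: silicone egg cup, 52 mm across, 60 mm tall; origin centre of underside. Not to be disturbed.
- teaspoon: steel teaspoon, 140 mm long, lying on the flap; origin under its middle. Not to be disturbed.
Mind the look-alikes: they are no part of the job. What is shaped like the slim_pack_b but red is not meant.

How it is judged (in metres and radians):
On the way, in this order (a step that is already met when the one before it is completed fails the run):
1. every pack is fully home in a socket of its own size (((horizontal distance between thick_pack_a and thick_socket_a below 0.005 m and z of thick_pack_a in the frame of thick_socket_a below -0.026 m and angle between the x axis of thick_pack_a and the x axis of thick_socket_a, either way round below 0.1 rad and angle between thick_pack_a's own z axis and vertical below 0.08 rad) or (horizontal distance between thick_pack_a and thick_socket_b below 0.005 m and z of thick_pack_a in the frame of thick_socket_b below -0.026 m and angle between the x axis of thick_pack_a and the x axis of thick_socket_b, either way round below 0.1 rad and angle between thick_pack_a's own z axis and vertical below 0.08 rad)) and ((horizontal distance between thick_pack_b and thick_socket_a below 0.005 m and z of thick_pack_b in the frame of thick_socket_a below -0.026 m and angle between the x axis of thick_pack_b and the x axis of thick_socket_a, either way round below 0.1 rad and angle between thick_pack_b's own z axis and vertical below 0.08 rad) or (horizontal distance between thick_pack_b and thick_socket_b below 0.005 m and z of thick_pack_b in the frame of thick_socket_b below -0.026 m and angle between the x axis of thick_pack_b and the x axis of thick_socket_b, either way round below 0.1 rad and angle between thick_pack_b's own z axis and vertical below 0.08 rad)) and ((horizontal distance between slim_pack_a and slim_socket_a below 0.005 m and z of slim_pack_a in the frame of slim_socket_a below -0.026 m and angle between the x axis of slim_pack_a and the x axis of slim_socket_a, either way round below 0.1 rad and angle between slim_pack_a's own z axis and vertical below 0.08 rad) or (horizontal distance between slim_pack_a and slim_socket_b below 0.005 m and z of slim_pack_a in the frame of slim_socket_b below -0.026 m and angle between the x axis of slim_pack_a and the x axis of slim_socket_b, either way round below 0.1 rad and angle between slim_pack_a's own z axis and vertical below 0.08 rad)) and ((horizontal distance between slim_pack_b and slim_socket_a below 0.005 m and z of slim_pack_b in the frame of slim_socket_a below -0.026 m and angle between the x axis of slim_pack_b and the x axis of slim_socket_a, either way round below 0.1 rad and angle between slim_pack_b's own z axis and vertical below 0.08 rad) or (horizontal distance between slim_pack_b and slim_socket_b below 0.005 m and z of slim_pack_b in the frame of slim_socket_b below -0.026 m and angle between the x axis of slim_pack_b and the x axis of slim_socket_b, either way round below 0.1 rad and angle between slim_pack_b's own z axis and vertical below 0.08 rad))), for 0.3 s.
2. the lever is swung to its stop (value of joint lever above 0.93 rad), for 0.05 s.
3. the lever has sprung back (value of joint lever below 0.08 rad), for 0.2 s.
4. the nearest key is pressed fully down, the others up (value of joint key_a above 0.005 m and value of joint each of key_b, key_c below 0.002 m), for 0.05 s.
5. the middle key is pressed fully down, the others up (value of joint key_b above 0.005 m and value of joint each of key_a, key_c below 0.002 m), for 0.05 s.
6. the farthest key is pressed fully down, the others up (value of joint key_c above 0.005 m and value of joint each of key_a, key_b below 0.002 m), for 0.05 s.
At the end, for the whole second after the job is handed in: Every pack present stands on the floor of a socket of its own size (centre within 5 mm, within 4 mm of full depth, turned within 0.1 rad, tilt under 0.08 rad), at rest; the lever is back (under 0.08 rad) and all keys are up (under 2 mm) (all of step 1 and value of joint lever below 0.08 rad and value of joint each of key_a, key_b, key_c below 0.002 m and linear speed of each of thick_pack_a, thick_pack_b, slim_pack_a, slim_pack_b below 0.02 m/s); the robot touches nothing.
It fails at once if a breakfast thing is displaced by more than 40 mm (distance of any of preserve_pot, ramekin, egg_cup, teaspoon from where it was at the start of the episode above 0.04 m).
It fails at once if the pot, ramekin or egg cup is tipped over (angle between any of preserve_pot, ramekin, egg_cup's own z axis and vertical above 0.6 rad).
It fails at once if two keys are pressed at once (value of joint each of key_a, key_b above 0.004 m or value of joint each of key_b, key_c above 0.004 m or value of joint each of key_a, key_c above 0.004 m).
Of thick_pack_a, thick_pack_b, slim_pack_a, slim_pack_b only 3 to 4 are there at a start; the rules pass over those that are not, and their reading is None.
At some moment in a run one of thick_pack_a, thick_pack_b, slim_pack_a, slim_pack_b may be knocked a few centimetres aside while the robot is not near it.
Once in a run the grip may slacken for a moment while it holds something.
It also fails if it takes over 210 s, if anything falls off the work surface, if the arm or the gripper's body presses on something with over 40 N, if the wrist force passes 120 N, or if a joint passes its speed limit or range.

## Robot

A 7-joint arm with a two-finger parallel gripper is mounted at the origin on the work surface. World frame = base frame: x ahead of the robot, y to its left, z up, the work surface at z = 0. Lengths are in mm, angles in rad, forces in N, time in s.
With the tool pointing down it reaches from about 400 to 925 mm from the base axis. Payload 5.6 kg.
Tool frame: the origin (TCP) lies between the finger pads; the fingertips stand env.nose_length ahead of it and the grasp point (between the pads) lies 11 mm behind it (env.nose_length is the distance from the TCP to the fingertips, in mm); z points along the fingers, y is the direction in which the jaws open and shut (so a half turn about z gives the same grasp; the last joint's range is limited). The gripper opens to 85 mm and grips with 20 to 120 N. Pads are 22 mm wide; open, the fingers measure 114 mm over their backs; the gripper's body (76 mm by 85 mm) begins 54 mm behind the grasp point. The pads swing forward as they close: fully open they stand 13 mm farther back than shut.
Start: joints at [1.302, 0.468, -0.012, 1.603, 0.006, 1.071, -0.056], TCP at [145.482, -633.517, 201.19] pointing down, gripper open.
Joint ranges: [-2.53, 2.53], [-0.31, 2.02], [-1.57, 1.55], [0.28, 2.44], [-1.29, 4.43], [0.15, 1.84], [-2.92, 2.92]. Speed limits (rad/s): [2.57, 2.57, 3.14, 3.14, 3.14, 3.14, 3.14].

## Interface

Orientations are given as a 3x3 rotation matrix whose columns are the frame's x, y, z axes.
In Python, from rig import env gives the robot as it stands. The module is installed in compiled form; this text tells all that it offers.
- The arm moves only by the tool apply_moves, never from a script. Its argument "steps" is a list of rows, each a list of 6 numbers: the shift along the tool's x, y, z scaled (see below), then the turn, a rotation vector about the tool's x, y, z scaled (see below). In form: [[dx, dy, dz, rx, ry, rz], ...]. A call has 1 to 10 rows; each row is the pose to reach, as a shift and turn from the pose measured when the call began, along the tool's axes at that moment; what a row does not reach only later rows make up. The controller multiplies each number of a shift by 0.5 m and each number of a turn by 90 degrees. A row lasts 1/10 s, in which the tool goes at most 50 mm and 8.59 degrees, less where a joint would pass 70% of its speed; a pose out of reach is approached as far as the arm can. A call with a number of a shift or a turn outside -1 to 1 is refused whole. A call with a gripper value outside its range is refused whole. "fingers" is the closure, from -1 (fully open) to 1 (shut), so that 0 is half open, set as the call begins (left out, the last holds). The fingers move at their own pace and stop on an object; "squeeze" is the grip in N (left out, the last holds). Time passes only in rows, so rows that repeat a pose let the fingers close. It gives the time, the measured TCP pose, the force and the opening at its end, in the units of the state.
- env.get_obs(): the state, without advancing time (a new reading comes with each control period).
- env.read_camera(name): name is "scene" or "top" or "wrist"; returns the picture (480x640x3 uint8, blue, green, red); there is no depth.
- env.get_calibration(name): a dict with "K" (3x3 intrinsics, pixels), "k1" (the pictures are not rectified: a ray, as slopes to the right and down, at radius r is drawn at 1 + k1 r^2 times it, then the intrinsics apply), "extrinsics" (4x4, takes a point from camera to world coordinates). Camera axes: x right, y down, z forward; pixel columns grow to the right and rows downward; lengths in mm; the calibration is good to about 2 mm. A picture is of the moment at which its call begins: read the wrist's pose just before it. get_calibration takes no time and is no camera call; for the wrist camera it gives the pose at the moment of the call.
- env.job_done(): hands the job in, once; it reports no verdict.
The state is a dict: "time": time; "q": joint angles; "dq": joint speeds; "joint_torque": joint torques, N m; "position": TCP position; "tcp_rot": TCP orientation; "contact_force": force on the tool from outside, world axes, zero at the start; "moment": the same for the moment, N m; "gripper_width": finger opening in mm.
Only numpy, scipy, OpenCV 4.12 (cv2) and the standard library are available. Lean on these libraries where they do the work, as an engineer would, in place of code of your own. Each camera call takes 0.05 s, during which the arm holds its last target.

## Working session

There is one attempt and no reset: what is moved stays moved. The work goes in short steps, Python scripts to look and compute and a tool call to move; the robot and the scene stay as the last step left them, time stands still between calls to the robot, and variables do not carry over. Pictures are saved under pics/ and viewed, and the job is handed in when it is done.

Besides the shell and the picture viewer there is one more tool, called after "Request:" as name([rows], argument=value, ...), one row to a line, values as JSON. apply_moves: Moves the arm, as the interface text tells. Its arguments: {"type":"object","properties":{"steps":{"type":"array","items":{"type":"array","items":{"type":"number"}}},"fingers":{"type":"number"},"squeeze":{"type":"number"}},"required":["steps"]}

```bash
ls; mkdir -p pics; cat > h.py <<'E'
import numpy as np, cv2
from rig import env
def shot(name,fn):
    c=env.get_calibration(name); im=env.read_camera(name); cv2.imwrite('pics/'+fn,im); return im,c
def ray(c,u,v):
    K=np.array(c['K']);k1=c['k1'];T=np.array(c['extrinsics'])
    xd=(u-K[0,2])/K[0,0];yd=(v-K[1,2])/K[1,1]
    x,y=xd,yd
    for _ in range(20):
        s=1+k1*(x*x+y*y); x,y=xd/s,yd/s
    d=T[:3,:3]@np.array([x,y,1.]);return T[:3,3],d
def onz(c,u,v,z):
    o,d=ray(c,u,v);return o+d*(z-o[2])/d[2]
def proj(c,p):
    K=np.array(c['K']);T=np.array(c['extrinsics'])
    q=T[:3,:3].T@(np.array(p,float)-T[:3,3]);x,y=q[0]/q[2],q[1]/q[2];s=1+c['k1']*(x*x+y*y)
    return K[0,0]*x*s+K[0,2],K[1,1]*y*s+K[1,2]
E
python3 - <<'E'
from h import *
np.set_printoptions(precision=3,suppress=True)
for n in ['scene','top','wrist']:
    im,c=shot(n,n+'0.png');print(n,c)
o=env.get_obs();print(o,env.nose_length)
E
```

```text
pics
scene {'K': array([[470.983,   0.   , 324.644],
       [  0.   , 470.983, 232.401],
       [  0.   ,   0.   ,   1.   ]]), 'k1': -0.06565795627789305, 'extrinsics': array([[   0.578,    0.585,   -0.569, 1107.876],
       [   0.816,   -0.4  ,    0.417, -400.821],
       [   0.016,   -0.705,   -0.709,  802.139],
       [   0.   ,    0.   ,    0.   ,    1.   ]])}
top {'K': array([[494.157,   0.   , 317.814],
       [  0.   , 494.157, 237.595],
       [  0.   ,   0.   ,   1.   ]]), 'k1': 0.03061390556025229, 'extrinsics': array([[  -0.021,   -0.983,    0.185,  335.264],
       [  -1.   ,    0.018,   -0.021,   12.617],
       [   0.018,   -0.185,   -0.983, 1109.462],
       [   0.   ,    0.   ,    0.   ,    1.   ]])}
wrist {'K': array([[389.506,   0.   , 317.859],
       [  0.   , 389.506, 241.862],
       [  0.   ,   0.   ,   1.   ]]), 'k1': -0.05595650288031185, 'extrinsics': array([[   0.224,   -0.937,   -0.268,  214.483],
       [  -0.975,   -0.216,   -0.06 , -617.451],
       [  -0.001,    0.274,   -0.962,  372.775],
       [   0.   ,    0.   ,    0.   ,    1.   ]])}
{'time': 0.15, 'q': array([ 1.302,  0.468, -0.012,  1.603,  0.006,  1.071, -0.056]), 'dq': array([-0.001, -0.001, -0.   , -0.003, -0.001,  0.001,  0.001]), 'joint_torque': array([  0.   , -53.28 ,   0.021, -25.156,   0.011,   0.006,   0.   ]), 'position': array([ 145.358, -633.043,  200.416]), 'tcp_rot': array([[ 0.975,  0.224, -0.   ],
       [ 0.224, -0.975,  0.001],
       [-0.   , -0.001, -1.   ]]), 'contact_force': array([ 0.34 ,  0.159, -0.161]), 'moment': array([-0.026,  0.003, -0.009]), 'gripper_width': 85.15360920873964} 8.0
```

View pics/top0.png

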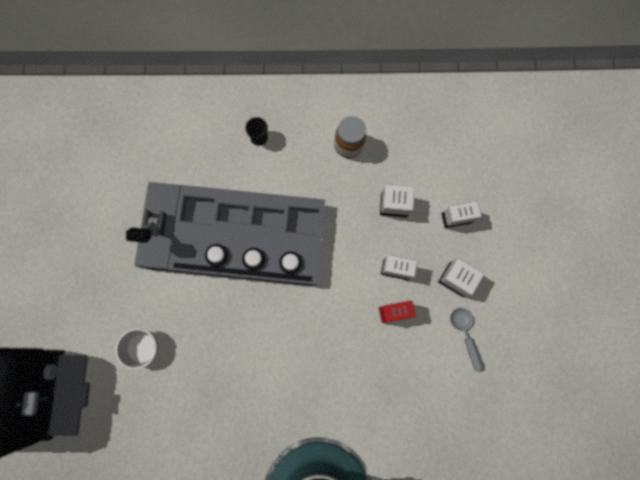

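View pics/scene0.png

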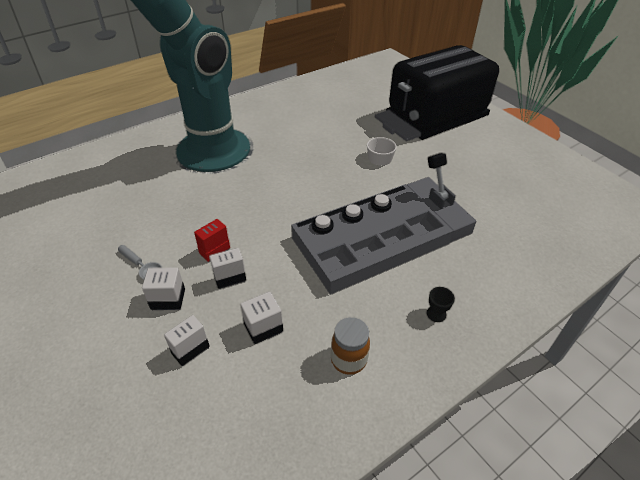

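View pics/wrist0.png

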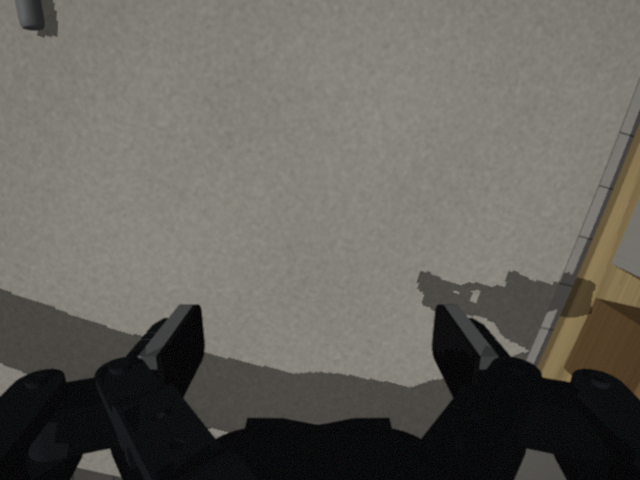

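```bash
cat > det.py <<'E'
from h import *
def tops(im,c,z=76,lo=110,amin=150,roi=None):
    hsv=cv2.cvtColor(im,cv2.COLOR_BGR2HSV)
    m=((hsv[...,2]>lo)&(hsv[...,1]<40)).astype(np.uint8)
    return m
E
python3 - <<'E'
from h import *
a=cv2.imread('pics/top0.png');s=cv2.imread('pics/scene0.png')
cv2.imwrite('pics/t1.png',cv2.resize(a[170:340,360:500],None,fx=4,fy=4,interpolation=cv2.INTER_CUBIC)[:600])
cv2.imwrite('pics/t2.png',cv2.resize(a[170:295,125:335],None,fx=3.8,fy=3.8,interpolation=cv2.INTER_CUBIC))
for p in [(397,190),(397,198),(400,266),(462,212),(465,275),(420,240),(404,312)]:print(p,a[p[1],p[0]])
E
```

```text
(397, 190) [181 185 188]
(397, 198) [171 176 177]
(400, 266) [147 148 150]
(462, 212) [169 171 174]
(465, 275) [134 134 137]
(420, 240) [153 160 163]
(404, 312) [ 61  61 129]
```

View pics/t1.png

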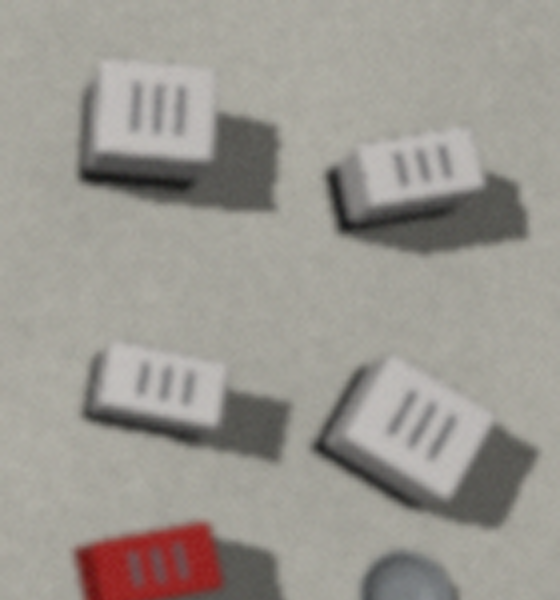

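View pics/t2.png

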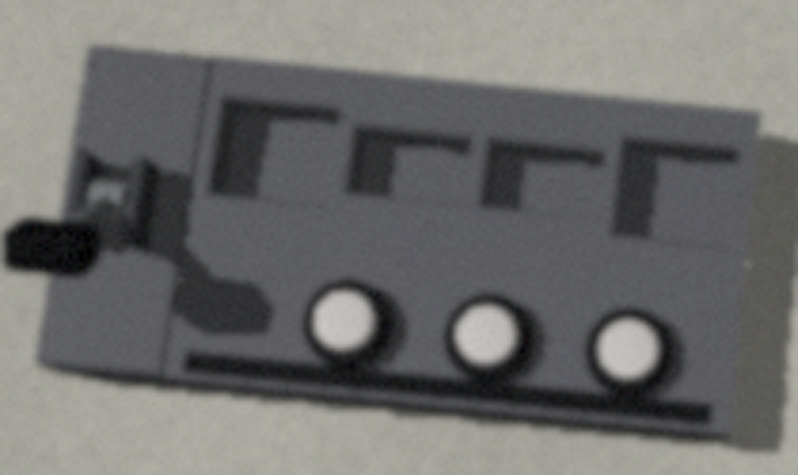

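```bash
python3 - <<'E'
from h import *
np.set_printoptions(precision=1,suppress=True)
c=env.get_calibration('top')
def q(pts,s,off,z):
    return np.array([onz(c,(x+.5)/s-.5+off[0],(y+.5)/s-.5+off[1],z) for x,y in pts])
for n,p in dict(thick1=[(103,62),(214,66),(211,160),(95,155)],slim1=[(357,145),(470,130),(485,185),(365,222)],slim2=[(110,345),(227,362),(222,425),(98,408)],thick2=[(390,358),(495,412),(450,500),(342,437)],red=[(90,545),(208,523),(222,590)]).items():
    r=q(p,4,(360,170),76);print(n,r[:,:2].tolist() and r[:,:2],r.mean(0)[:2])
print('st',q([(95,47),(757,112),(735,430),(40,362)],3.8,(125,170),45)[:,:2])
print('sock',q([(278,147),(410,160),(542,175),(676,190)],3.8,(125,170),45)[:,:2])
print('keys',q([(344,320),(486,334),(627,350)],3.8,(125,170),68)[:,:2])
print('spoon',onz(c,468,340,5),'ram',onz(c,137,348,45),'pot',onz(c,350,130,95),'egg',onz(c,257,128,60))
E
```

```text
thick1 [[ 643.3 -159.2]
 [ 640.  -219.6]
 [ 587.5 -215. ]
 [ 591.4 -152.5]] [ 615.6 -186.6]
slim1 [[ 594.4 -294.4]
 [ 601.7 -356.1]
 [ 571.1 -361.7]
 [ 551.9 -295.7]] [ 579.8 -327. ]
slim2 [[ 487.8 -155.7]
 [ 477.6 -217.2]
 [ 444.3 -212.6]
 [ 454.5 -147.8]] [ 466.  -183.3]
thick2 [[ 478.1 -303.7]
 [ 448.5 -356.8]
 [ 402.9 -329.3]
 [ 436.8 -275.3]] [ 441.6 -316.3]
red [[ 383.1 -140.3]
 [ 393.3 -202.3]
 [ 358.8 -207.5]] [ 378.4 -183.3]
st [[667.9 359.8]
 [622.6 -25.7]
 [436.6  -8.8]
 [483.2 382.9]]
sock [[606.1 252.6]
 [597.1 176.4]
 [586.9 100. ]
 [576.6  22.4]]
keys [[500.2 208.6]
 [490.8 129.6]
 [480.3  51. ]]
spoon [ 308.9 -335.6    5. ] ram [308.9 370.6  45. ] pot [763.4 -84.6  95. ] egg [785.8 121.1  60. ]
```

```bash
cat >> h.py <<'E'
from scipy.spatial.transform import Rotation as Ro
def go(p,yaw,o=None):
    "step numbers to reach TCP p (mm), tool x heading yaw(deg), pointing down"
    o=o or env.get_obs();R0=np.array(o['tcp_rot']);y=np.radians(yaw)
    x=np.array([np.cos(y),np.sin(y),0]);z=np.array([0,0,-1.]);R=np.column_stack([x,np.cross(z,x),z])
    s=R0.T@(np.array(p,float)-o['position'])/500;r=Ro.from_matrix(R0.T@R).as_rotvec(degrees=True)/90
    print('from',np.round(o['position'],1),'yaw',round(np.degrees(np.arctan2(R0[1,0],R0[0,0])),2),'w',round(o['gripper_width'],1),'t',round(o['time'],2),'F',np.round(o['contact_force'],1))
    print('step',np.round(np.r_[s,r],4).tolist(),'rows>=',max(np.linalg.norm(s)*10,np.linalg.norm(r)*90/8.59))
E
python3 -c "
from h import *
go([540,-230,280],85)"
```

```text
from [ 145.4 -633.   200.4] yaw 12.93 w 85.2 t 0.15 F [ 0.3  0.2 -0.2]
step [0.9497, -0.6092, -0.1584, -0.0008, -0.0005, -0.8007] rows>= 11.393325926245941
```

Request:
apply_moves([
  [0.95,-0.609,-0.158,0,0,-0.8],
  [0.95,-0.609,-0.158,0,0,-0.8],
  [0.95,-0.609,-0.158,0,0,-0.8],
  [0.95,-0.609,-0.158,0,0,-0.8],
  [0.95,-0.609,-0.158,0,0,-0.8],
  [0.95,-0.609,-0.158,0,0,-0.8],
  [0.95,-0.609,-0.158,0,0,-0.8],
  [0.95,-0.609,-0.158,0,0,-0.8],
  [0.95,-0.609,-0.158,0,0,-0.8],
  [0.95,-0.609,-0.158,0,0,-0.8],
], fingers=-1, squeeze=60)

```text
time: 1.15
position: [492.6, -278.1, 270.4]
tcp_rot: [[0.088, 0.996, -0.001], [0.996, -0.088, 0.001], [0.001, -0.001, -1.0]]
contact_force: [0.1, 0.2, 0.1]
gripper_width: 85.6
```

```bash
python3 -c "
from h import *
go([540,-230,280],85)"
```

```text
from [ 492.6 -278.1  270.4] yaw 84.98 w 85.6 t 1.15 F [0.1 0.2 0.1]
step [0.1041, 0.0859, -0.0191, -0.0004, -0.0007, -0.0002] rows>= 1.3630629962478638
```

Request:
apply_moves([
  [0.104,0.086,-0.019,0,0,0],
  [0.104,0.086,-0.019,0,0,0],
  [0.104,0.086,-0.019,0,0,0],
  [0.104,0.086,-0.019,0,0,0],
])

```text
time: 1.55
position: [539.6, -230.3, 279.4]
tcp_rot: [[0.087, 0.996, -0.002], [0.996, -0.087, 0.001], [0.001, -0.002, -1.0]]
contact_force: [-0.9, -0.9, -0.5]
gripper_width: 85.1
```

```bash
python3 -c "
from h import *
im,c=shot('wrist','w1.png');np.save('cw1.npy',c,allow_pickle=True);print(c['extrinsics'],env.get_obs()['position'],env.get_obs()['dq'])"
```

```text
[[ 9.96211495e-01 -8.33731690e-02 -2.47299986e-02  5.47105682e+02]
 [-8.69586693e-02 -9.58039567e-01 -2.73127035e-01 -1.60757756e+02]
 [-9.20850743e-04  2.74242780e-01 -9.61660049e-01  4.51970670e+02]
 [ 0.00000000e+00  0.00000000e+00  0.00000000e+00  1.00000000e+00]] [ 539.04277379 -231.23596822  279.40614304] [ 0.01687536 -0.00443038  0.00971282  0.00299161 -0.0023372   0.0002335
 -0.00159553]
```

View pics/w1.png

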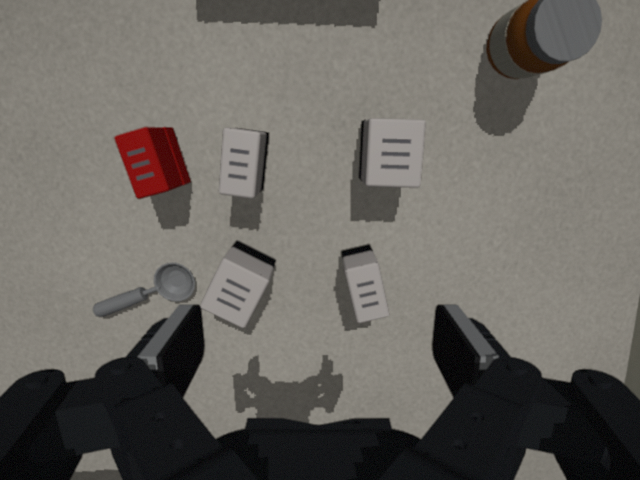

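```bash
cat > det.py <<'E'
from h import *
def packs(im,c,th,z=76,dbg=None):
    hsv=cv2.cvtColor(im,cv2.COLOR_BGR2HSV)
    m=((hsv[...,2]>th)&(hsv[...,1]<30)).astype(np.uint8)*255
    m=cv2.morphologyEx(m,cv2.MORPH_OPEN,np.ones((3,3)))
    out=[]
    for k in cv2.findContours(m,cv2.RETR_EXTERNAL,cv2.CHAIN_APPROX_NONE)[0]:
        a=cv2.contourArea(k)
        if a<700: continue
        P=np.array([onz(c,*p[0],z)[:2] for p in k],np.float32)
        (cx,cy),(w,h),an=cv2.minAreaRect(P)
        if w>h: w,h,an=h,w,an+90   # an: direction of the short side
        if not(25<w<70 and 50<h<80):continue
        yaw=(an+90)%180 # heading of long side
        fill=cv2.contourArea(P)/(w*h)
        out.append((cx,cy,w,h,yaw))
        print('pack c=(%.1f,%.1f) %.1fx%.1f long yaw %.1f fill %.2f'%(cx,cy,w,h,yaw,fill))
        if dbg is not None: cv2.drawContours(dbg,[k],-1,(0,255,0),1)
    return out
E
python3 - <<'E'
from det import *
im=cv2.imread('pics/w1.png');c=np.load('cw1.npy',allow_pickle=True).item()
for p in [(390,175),(245,180),(238,280),(350,259),(365,285),(255,260),(300,150),(300,300)]:print(p,im[p[1],p[0]])
for th in (165,175,185): print(th);d=im.copy();packs(im,c,th,dbg=d)
cv2.imwrite('pics/d1.png',d)
E
```

```text
(390, 175) [147 150 154]
(245, 180) [135 138 142]
(238, 280) [145 150 154]
(350, 259) [111 114 118]
(365, 285) [105 105 108]
(255, 260) [110 114 117]
(300, 150) [125 132 137]
(300, 300) [125 133 136]
165
175
185
```

```bash
sed -i 's/    hsv=.*/    b=cv2.medianBlur(im,3)[...,0].copy()/; s/    m=((hsv.*/    m=(b>th).astype(np.uint8)*255/' det.py
python3 - <<'E'
from det import *
im=cv2.imread('pics/w1.png');c=np.load('cw1.npy',allow_pickle=True).item()
for th in (135,139,142): print(th);d=im.copy();packs(im,c,th,dbg=d)
cv2.imwrite('pics/d1.png',d)
E
```

```text
135
pack c=(584.4,-326.7) 32.3x61.3 long yaw 98.8 fill 0.94
pack c=(444.4,-315.4) 50.2x61.5 long yaw 57.0 fill 0.96
pack c=(468.9,-182.5) 32.0x60.8 long yaw 77.4 fill 0.95
pack c=(618.3,-186.2) 50.2x61.2 long yaw 84.1 fill 0.96
139
pack c=(584.2,-326.6) 31.4x60.9 long yaw 98.9 fill 0.94
pack c=(444.4,-315.3) 49.3x60.9 long yaw 56.9 fill 0.96
pack c=(468.8,-182.4) 31.3x60.3 long yaw 76.9 fill 0.95
pack c=(618.3,-186.0) 49.5x60.5 long yaw 84.0 fill 0.96
142
pack c=(584.5,-326.5) 30.6x60.2 long yaw 99.4 fill 0.94
pack c=(444.3,-315.4) 48.6x60.3 long yaw 56.8 fill 0.96
pack c=(468.9,-182.4) 30.7x59.9 long yaw 77.1 fill 0.95
pack c=(618.1,-186.0) 48.7x60.0 long yaw 83.9 fill 0.96
```

View pics/d1.png

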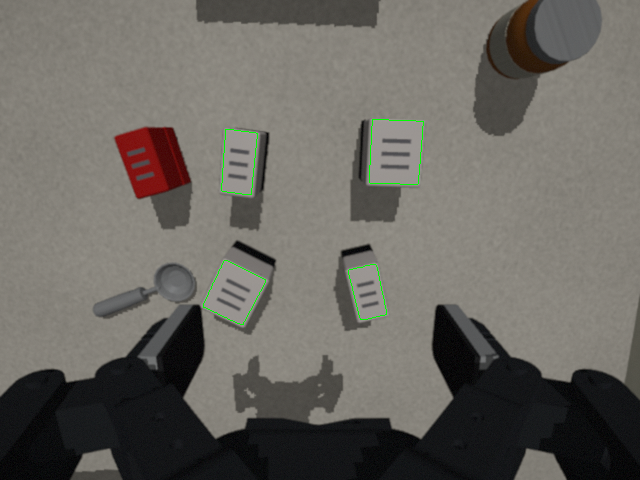

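```bash
python3 -c "
from h import *
go([545,180,280],82.7)"
```

```text
from [ 539.  -231.2  279.4] yaw 84.9 w 85.3 t 1.6 F [-0.8  0.1  0.4]
step [0.8203, -0.0613, -0.0006, -0.0013, -0.0003, 0.0244] rows>= 8.22559086667355
```

Request:
apply_moves([
  [0.82,-0.061,0,0,0,0.024],
  [0.82,-0.061,0,0,0,0.024],
  [0.82,-0.061,0,0,0,0.024],
  [0.82,-0.061,0,0,0,0.024],
  [0.82,-0.061,0,0,0,0.024],
  [0.82,-0.061,0,0,0,0.024],
  [0.82,-0.061,0,0,0,0.024],
  [0.82,-0.061,0,0,0,0.024],
  [0.82,-0.061,0,0,0,0.024],
  [0.82,-0.061,0,0,0,0.024],
])

```text
time: 2.6
position: [544.8, 180.4, 279.4]
tcp_rot: [[0.125, 0.992, -0.003], [0.992, -0.125, 0.001], [0.0, -0.003, -1.0]]
contact_force: [0.3, -0.1, -0.3]
gripper_width: 85.3
```

```bash
python3 -c "
from h import *
im,c=shot('wrist','w2.png');np.save('cw2.npy',c,allow_pickle=True);print(env.get_obs()['position'],env.get_obs()['dq'])"
```

```text
[545.28801932 178.11183775 279.19355263] [ 0.03160759 -0.00720223  0.02640363  0.00362807  0.00516075  0.00076137
  0.00066391]
```

View pics/w2.png

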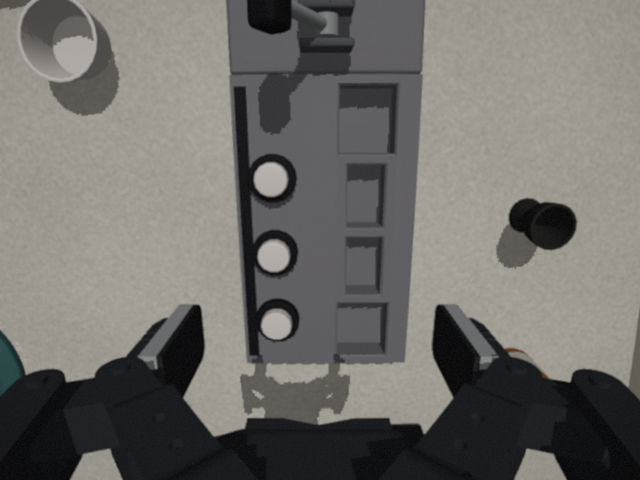

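Request:
apply_moves([
  [0,0,0,0,0,0],
  [0,0,0,0,0,0],
])

```text
time: 2.85
position: [545.9, 175.0, 279.0]
tcp_rot: [[0.132, 0.991, -0.003], [0.991, -0.132, -0.002], [-0.002, -0.003, -1.0]]
contact_force: [-0.9, 0.5, -0.1]
gripper_width: 85.6
```

```bash
python3 -c "
from h import *
im,c=shot('wrist','w3.png');np.save('cw3.npy',c,allow_pickle=True);print(env.get_obs()['position'],env.get_obs()['dq'])
cv2.imwrite('pics/w3c.png',cv2.resize(im[60:370,225:430],None,fx=1.9*1.9/1.9*1,fy=1.9))
b=cv2.convertScaleAbs(im[60:370,225:430],alpha=1.8,beta=-40)
cv2.imwrite('pics/w3d.png',cv2.resize(b,None,fx=1.93,fy=1.93,interpolation=cv2.INTER_CUBIC))
"
```

```text
[545.89421362 175.54173102 279.09643076] [-0.00909249 -0.00083947 -0.0110672  -0.0024895  -0.002233   -0.00127101
 -0.00310726]
```

View pics/w3d.png

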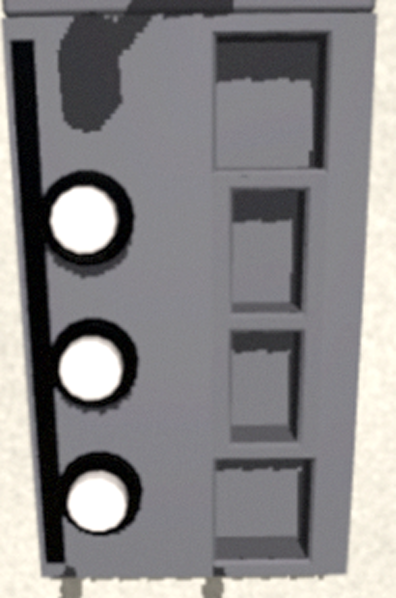

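```bash
cat > st.py <<'E'
from h import *
np.set_printoptions(precision=1,suppress=True)
c=np.load('cw3.npy',allow_pickle=True).item();im=cv2.imread('pics/w3.png')
S=1.93
f=lambda x,y,z:onz(c,(x+.5)/S-.5+225,(y+.5)/S-.5+60,z)[:2]
so=[[(216,33),(329,32),(325,168),(214,168)],[(231,188),(308,188),(303,312),(230,313)],[(231,330),(301,330),(297,442),(230,441)],[(215,459),(312,458),(309,563),(214,567)]]
C=[]
for q in so:
    P=np.array([f(x,y,45) for x,y in q]);C.append(P.mean(0))
    print(P.mean(0),'x-size',np.linalg.norm(P[0]-P[1]),np.linalg.norm(P[3]-P[2]),'y',np.linalg.norm(P[0]-P[3]),np.linalg.norm(P[1]-P[2]))
C=np.array(C);d=C[0]-C[3];print('pitch',np.linalg.norm(np.diff(C,axis=0),axis=1),'yaw',np.degrees(np.arctan2(d[1],d[0])))
k=cv2.findContours((im.min(2)>140).astype(np.uint8),cv2.RETR_EXTERNAL,cv2.CHAIN_APPROX_NONE)[0]
for q in k:
    (u,v),r=cv2.minEnclosingCircle(q);a=cv2.contourArea(q)
    if 300<a<2500 and 240<u<310: print('key',u,v,r,onz(c,u,v,68))
print('front corners',f(42,578,45),f(347,577,45),'left seam',f(5,12,45),f(376,14,45))
E
python3 st.py
```

```text
[605.2 255.5] x-size 57.27401777892252 58.63940397973478 y 67.00974153621256 67.62044092026203
[595.6 178.1] x-size 40.93980024009776 40.52882315959545 y 68.09352205112089 67.60137162969767
[586.  101.1] x-size 39.13024191793098 39.17012897989643 y 66.80997093310673 67.50828937179966
[576.7  21.6] x-size 57.06763848389456 58.58837669547952 y 72.53359938039239 70.4816138145094
pitch [78.  77.5 80.1] yaw 83.05378035441963
key 298.5 366.0 32.066436767578125 [500.4  -7.5  68. ]
key 274.9407958984375 320.27630615234375 14.32070541381836 [483.4  52.9  68. ]
key 271.6234130859375 250.7322998046875 15.440853118896484 [493.  131.9  68. ]
key 267.71234130859375 173.42465209960938 16.448522567749023 [502.1 210.5  68. ]
front corners [436.5  -5.5] [624.4 -29.7] left seam [476.8 316.7] [662.3 291.1]
```

```bash
python3 -c "
from h import *
go([468.9,-182.4,130],77.3)"
```

```text
from [545.9 175.5 279.1] yaw 82.44 w 85.4 t 2.9 F [ 0.4 -0.5 -0.2]
step [-0.7293, -0.0578, 0.2998, -0.0014, 0.0013, 0.0571] rows>= 7.906456536361613
```

Request:
apply_moves([
  [-0.729,-0.058,0.2,-0.001,0.001,0.057],
  [-0.729,-0.058,0.2,-0.001,0.001,0.057],
  [-0.729,-0.058,0.2,-0.001,0.001,0.057],
  [-0.729,-0.058,0.2,-0.001,0.001,0.057],
  [-0.729,-0.058,0.2,-0.001,0.001,0.057],
  [-0.729,-0.058,0.2,-0.001,0.001,0.057],
  [-0.729,-0.058,0.2,-0.001,0.001,0.057],
  [-0.729,-0.058,0.2,-0.001,0.001,0.057],
  [-0.729,-0.058,0.2,-0.001,0.001,0.057],
  [-0.729,-0.058,0.2,-0.001,0.001,0.057],
], fingers=-0.5, squeeze=80)

```text
time: 3.9
position: [468.3, -183.3, 179.8]
tcp_rot: [[0.223, 0.975, -0.001], [0.975, -0.223, -0.0], [-0.0, -0.001, -1.0]]
contact_force: [0.4, 0.5, 0.1]
gripper_width: 64.2
```

```bash
cat > look.py <<'E'
import sys
from det import *
n=sys.argv[1];th=int(sys.argv[2]) if len(sys.argv)>2 else 139
print(env.get_obs()['position'],np.abs(env.get_obs()['dq']).max())
im,c=shot('wrist',n+'.png');np.save(n+'.npy',c,allow_pickle=True)
d=im.copy();packs(im,c,th,dbg=d);cv2.imwrite('pics/'+n+'d.png',d)
E
python3 look.py w4
```

```text
[ 468.32250286 -183.31896392  179.84578177] 0.03431473502566295
pack c=(468.7,-182.2) 32.3x61.0 long yaw 77.1 fill 0.97
pack c=(618.1,-186.0) 50.5x61.3 long yaw 83.8 fill 0.96
```

View pics/w4d.png

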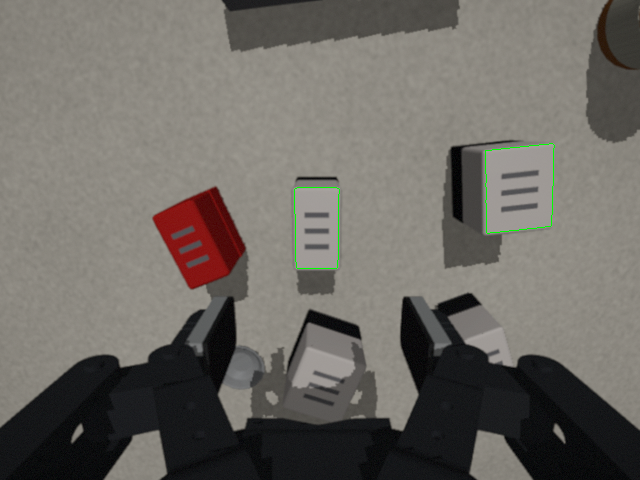

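```bash
python3 -c "
from h import *
go([468.8,-182.3,50],77.2)"
```

```text
from [ 469.  -182.1  180.2] yaw 77.27 w 64.0 t 3.95 F [ 0.3 -0.4 -0.6]
step [-0.0004, -0.0001, 0.2604, -0.0002, 0.0001, 0.0008] rows>= 2.603644400593723
```

Request:
apply_moves([
  [0,0,0.1,0,0,0],
  [0,0,0.18,0,0,0],
  [0,0,0.24,0,0,0],
  [0,0,0.26,0,0,0],
  [0,0,0.26,0,0,0],
  [0,0,0.26,0,0,0],
])

```text
time: 4.55
position: [470.4, -181.8, 51.6]
tcp_rot: [[0.219, 0.976, 0.002], [0.976, -0.219, -0.001], [-0.0, 0.002, -1.0]]
contact_force: [0.3, 0.2, 0.0]
gripper_width: 64.3
```

Request:
apply_moves([
  [0,0,0,0,0,0],
  [0,0,0,0,0,0],
  [0,0,0,0,0,0],
  [0,0,0,0,0,0],
  [0,0,0,0,0,0],
], fingers=1)

```text
time: 5.05
position: [470.4, -181.9, 51.8]
tcp_rot: [[0.219, 0.976, 0.002], [0.976, -0.219, -0.001], [-0.0, 0.002, -1.0]]
contact_force: [0.2, 1.0, -0.2]
gripper_width: 0.4
```

```bash
python3 look.py w5; python3 -c "
from h import *
shot('top','t5.png');shot('scene','s5.png')"
```

```text
[ 470.40522356 -181.88833707   51.779746  ] 0.005307354661829193
```

View pics/w5.png

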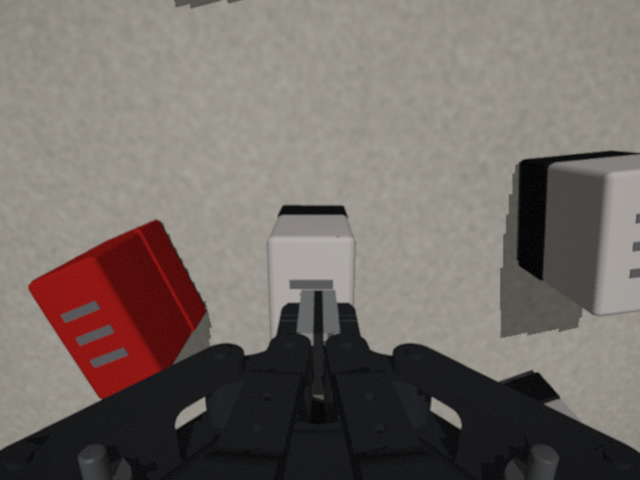

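View pics/s5.png

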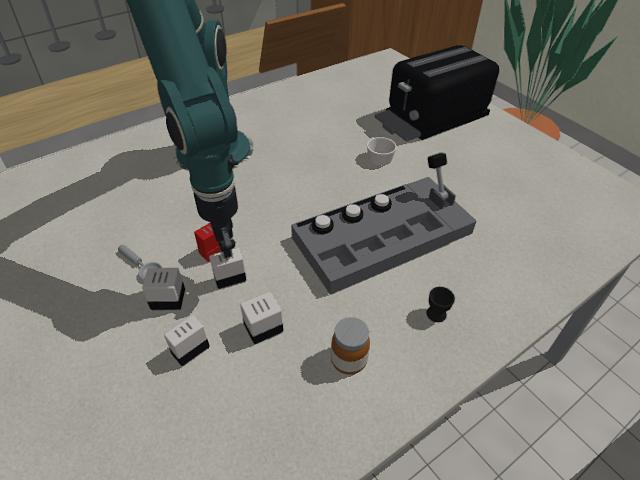

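```bash
python3 - <<'E'
from h import *
np.set_printoptions(precision=1,suppress=True)
c=np.load('w5.npy',allow_pickle=True).item()
for u,v,z in [(268,237,76),(355,237,76),(290,285,76),(333,285,76),(312,285,76),(345,206,4),(280,206,4)]:print(u,v,onz(c,u,v,z))
print(c['extrinsics'])
print('tcp proj',proj(c,[470.4,-181.9,51.8]),proj(c,[470.4,-181.9,43.8]))
a=cv2.imread('pics/top0.png');b=cv2.imread('pics/t5.png')
cv2.imwrite('pics/t5c.png',cv2.resize(np.hstack([a[170:340,360:500],b[170:340,360:500]]),None,fx=2.8,fy=2.8))
E
```

```text
268 237 [ 458.8 -148.8   76. ]
355 237 [ 492.3 -156.3   76. ]
290 285 [ 462.4 -170.5   76. ]
333 285 [ 479.6 -174.3   76. ]
312 285 [ 471.2 -172.4   76. ]
345 206 [ 493.2 -157.8    4. ]
280 206 [ 456.8 -149.6    4. ]
[[   1.    -0.2   -0.1  486.4]
 [  -0.2   -0.9   -0.3 -113.5]
 [   0.     0.3   -1.   224.2]
 [   0.     0.     0.     1. ]]
tcp proj (np.float64(315.33652687662374), np.float64(283.9794076461275)) (np.float64(315.3834006694561), np.float64(277.8570631081839))
```

View pics/t5c.png

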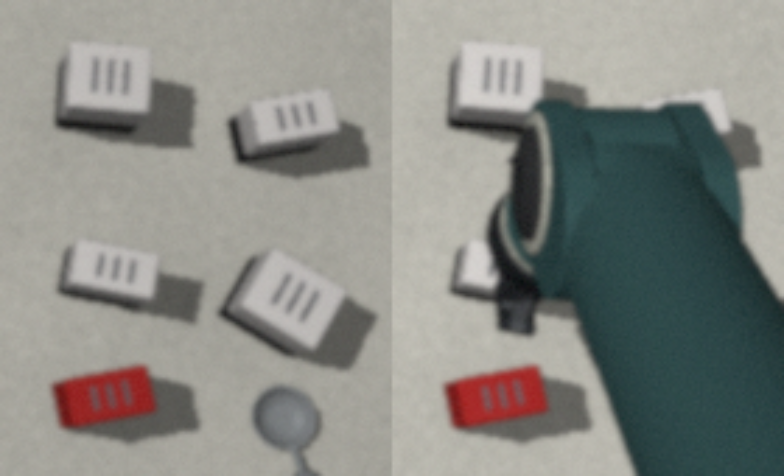

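```bash
python3 - <<'E'
from h import *
a=cv2.imread('pics/s5.png');c=env.get_calibration('scene')
for p in [[470.4,-181.9,52],[470.4,-181.9,44],[470.4,-181.9,76],[468.8,-182.3,76]]:print(p,proj(c,p))
cv2.imwrite('pics/s5c.png',cv2.resize(a[180:300,180:300],None,fx=5,fy=5,interpolation=cv2.INTER_CUBIC))
E
```

```text
[470.4, -181.9, 52] (np.float64(228.3643187822334), np.float64(264.81095922052816))
[470.4, -181.9, 44] (np.float64(228.8549773477807), np.float64(267.29609035036236))
[470.4, -181.9, 76] (np.float64(226.86007418047032), np.float64(257.17966384523584))
[468.8, -182.3, 76] (np.float64(226.3315370959439), np.float64(256.7839608476199))
```

View pics/s5c.png

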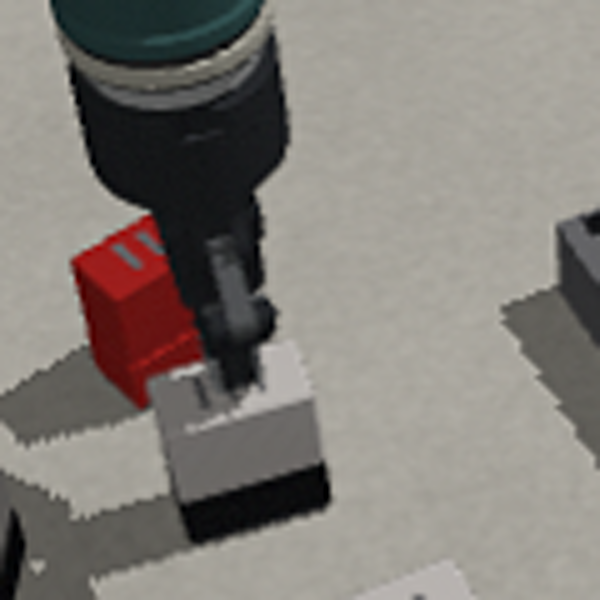

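Request:
apply_moves([
  [0,0,-0.1,0,0,0],
  [0,0,-0.2,0,0,0],
  [0,0,-0.2,0,0,0],
  [0,0,-0.2,0,0,0],
  [0,0,-0.2,0,0,0],
])

```text
time: 5.7
position: [469.2, -181.6, 150.7]
tcp_rot: [[0.22, 0.976, 0.0], [0.976, -0.22, -0.0], [-0.0, 0.0, -1.0]]
contact_force: [-0.2, -0.6, -0.4]
gripper_width: 0.0
```

```bash
python3 look.py w6; python3 - <<'E'
from h import *
im,c=shot('scene','s6.png');o=env.get_obs();print(o['position'],env.nose_length,o['gripper_width'])
for dz in (0,-8,20,30):print(dz,proj(c,o['position']+[0,0,dz]))
cv2.imwrite('pics/s6c.png',cv2.resize(im[180:280,170:290],None,fx=5,fy=5,interpolation=cv2.INTER_CUBIC))
E
```

```text
[ 469.16465003 -181.634874    150.69341615] 0.017481283107907378
pack c=(468.7,-182.1) 33.1x61.1 long yaw 77.3 fill 0.98
pack c=(618.3,-186.0) 51.5x61.6 long yaw 83.8 fill 0.96
pack c=(444.9,-111.6) 52.6x76.3 long yaw 57.9 fill 0.40
[ 469.04998602 -181.41227711  150.20341556] 8.0 -0.06284482418181936
0 (np.float64(221.79522964266903), np.float64(231.28319977498535))
-8 (np.float64(222.35703951817231), np.float64(234.16001878040368))
20 (np.float64(220.3624286502058), np.float64(223.93409372393504))
30 (np.float64(219.63050252596025), np.float64(220.17307060863962))
```

View pics/s6c.png

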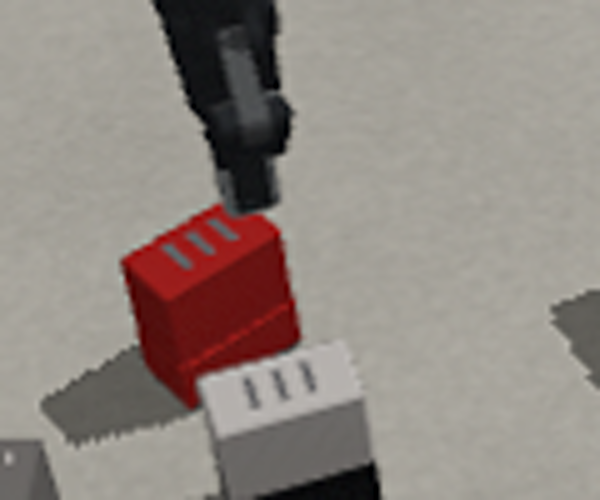

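View pics/w6d.png

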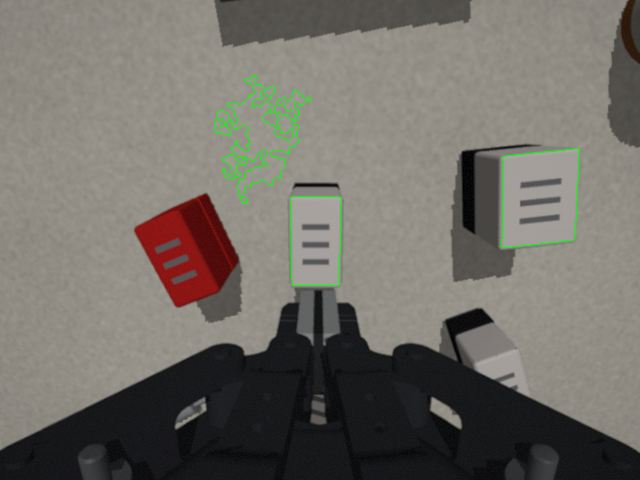

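Request:
apply_moves([
  [0,0,0,0,0,0],
  [0,0,0.03,0,0,0],
  [0,0,0.06,0,0,0],
  [0,-0.001,0.14,0,0,0],
  [0,-0.001,0.2,0,0,0],
  [0,-0.001,0.25,0,0,0],
  [0,-0.001,0.26,0,0,0],
  [0,-0.001,0.26,0,0,0],
], fingers=-0.5)

```text
time: 6.6
position: [467.8, -180.7, 19.3]
tcp_rot: [[0.219, 0.976, -0.003], [0.976, -0.219, 0.002], [0.001, -0.003, -1.0]]
contact_force: [0.1, 0.2, 1.6]
gripper_width: 63.9
```

Request:
apply_moves([
  [0,0,0,0,0,0],
  [0,0,0,0,0,0],
  [0,0,0,0,0,0],
  [0,0,0,0,0,0],
], fingers=1)

```text
time: 7.0
position: [468.6, -180.9, 20.7]
tcp_rot: [[0.219, 0.976, -0.001], [0.976, -0.219, 0.001], [0.0, -0.001, -1.0]]
contact_force: [-1.9, 0.9, 7.2]
gripper_width: 34.8
```

Request:
apply_moves([
  [0,0,-0.06,0,0,0],
  [0,0,-0.14,0,0,0],
  [0,0,-0.22,0,0,0],
  [0,0,-0.24,0,0,0],
  [0,0,-0.24,0,0,0],
])

```text
time: 7.5
position: [469.7, -181.7, 142.4]
tcp_rot: [[0.22, 0.976, 0.002], [0.976, -0.219, -0.002], [-0.001, 0.003, -1.0]]
contact_force: [0.2, -0.4, -2.2]
gripper_width: 34.6
```

```bash
python3 -c "
from h import *
go([586.1,102.1,140],82.93)"
```

```text
from [ 469.7 -181.7  142.4] yaw 77.32 w 34.6 t 7.5 F [ 0.2 -0.4 -2.2]
step [0.6049, 0.1026, 0.0045, 0.0017, 0.0007, -0.0623] rows>= 6.135717736299377
```

Request:
apply_moves([
  [0.605,0.103,0.004,0.001,0.001,-0.062],
  [0.605,0.103,0.004,0.001,0.001,-0.062],
  [0.605,0.103,0.004,0.001,0.001,-0.062],
  [0.605,0.103,0.004,0.001,0.001,-0.062],
  [0.605,0.103,0.004,0.001,0.001,-0.062],
  [0.605,0.103,0.004,0.001,0.001,-0.062],
  [0.605,0.103,0.004,0.001,0.001,-0.062],
  [0.605,0.103,0.004,0.001,0.001,-0.062],
  [0.605,0.103,0.004,0.001,0.001,-0.062],
  [0.605,0.103,0.004,0.001,0.001,-0.062],
])

```text
time: 8.5
position: [585.6, 99.5, 139.2]
tcp_rot: [[0.126, 0.992, -0.001], [0.992, -0.126, -0.001], [-0.001, -0.001, -1.0]]
contact_force: [-0.6, 0.2, -1.4]
gripper_width: 34.7
```

```bash
python3 -c "
from h import *
im,c=shot('wrist','w7.png');np.save('w7.npy',c,allow_pickle=True)
go([586.1,102.1,90],82.93)"
```

```text
from [585.8  99.6 139.6] yaw 82.73 w 34.8 t 8.55 F [ 0.8  0.1 -1.7]
step [0.005, -0.0001, 0.0991, 0.0001, 0.0006, -0.0022] rows>= 0.9925778047710511
```

View pics/w7.png

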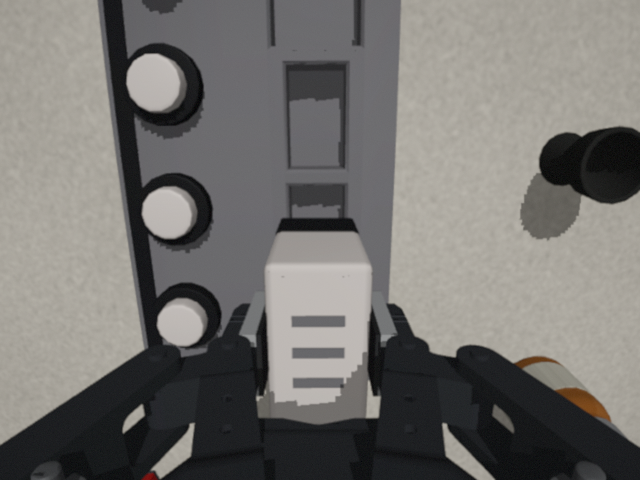

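```bash
python3 - <<'E'
from h import *
np.set_printoptions(precision=1,suppress=True)
c=np.load('w7.npy',allow_pickle=True).item()
P=np.array([onz(c,u,v,45)[:2] for u,v in [(287,62),(348,62),(345,168),(287,168)]]);print(P,P.mean(0))
print([onz(c,u,v,45)[:2] for u,v in [(290,183),(346,183)]])
print([onz(c,u,v,195)[:2] for u,v in [(268,265),(371,263)]],[onz(c,u,v,119)[:2] for u,v in [(283,219),(355,219)]],)
E
```

```text
[[581.6 213.5]
 [620.1 208.6]
 [610.8 142.3]
 [571.9 147.3]] [596.1 177.9]
[array([572.4, 137. ]), array([610.4, 132.1])]
[array([574.8, 130.3]), array([607.3, 126.8])] [array([572.7, 128.3]), array([608.9, 123.7])]
```

Request:
apply_moves([
  [0.007,0,0.05,0,0.001,-0.002],
  [0.007,0,0.1,0,0.001,-0.002],
  [0.007,0,0.13,0,0.001,-0.002],
  [0.007,0,0.138,0,0.001,-0.002],
  [0.007,0,0.138,0,0.001,-0.002],
  [0.007,0,0.138,0,0.001,-0.002],
])

```text
time: 9.15
position: [587.1, 103.1, 71.6]
tcp_rot: [[0.124, 0.992, 0.002], [0.992, -0.124, 0.001], [0.001, 0.002, -1.0]]
contact_force: [-0.6, 0.2, -1.5]
gripper_width: 34.4
```

```bash
python3 -c "
from h import *
im,c=shot('wrist','w8.png');np.save('w8.npy',c,allow_pickle=True)
go([586.1,102.8,35.7],82.93)"
```

```text
from [587.2 103.3  71.8] yaw 82.9 w 34.8 t 9.2 F [ 0.2  0.4 -1.5]
step [-0.0013, -0.0023, 0.0722, 0.0014, -0.0008, -0.0003] rows>= 0.7222697931346651
```

View pics/w8.png

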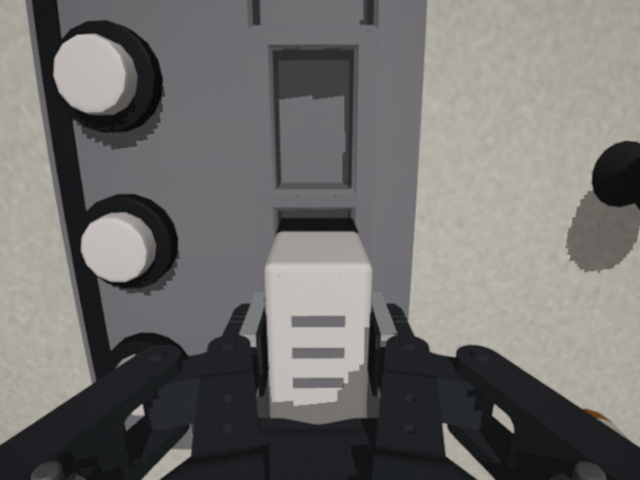

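```bash
python3 - <<'E'
from h import *
np.set_printoptions(precision=1,suppress=True)
c=np.load('w8.npy',allow_pickle=True).item();im=cv2.imread('pics/w8.png')
print('mouth',[onz(c,u,v,45)[:2] for u,v in [(275,208),(354,208)]],'pack',[onz(c,u,v,51)[:2] for u,v in [(282,219),(356,219)]])
cv2.imwrite('pics/w8c.png',cv2.resize(cv2.convertScaleAbs(im[180:280,250:390],alpha=2),None,fx=5,fy=5,interpolation=cv2.INTER_CUBIC))
E
```

```text
mouth [array([570.2, 136.9]), array([610.9, 131.8])] pack [array([573.7, 131.9]), array([610.9, 127.3])]
```

View pics/w8c.png

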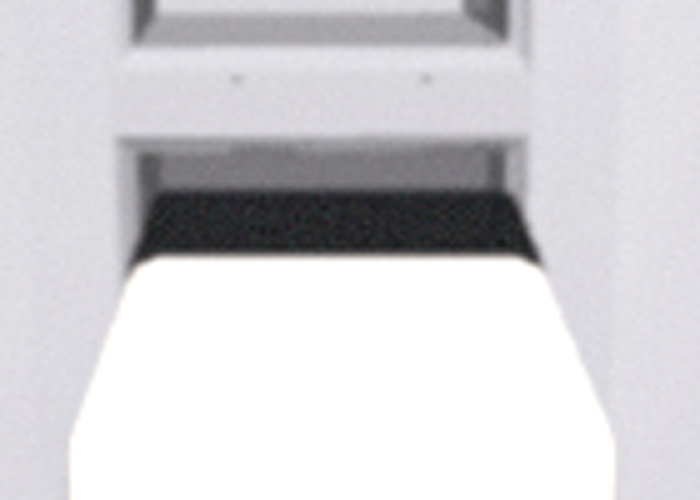

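Request:
apply_moves([
  [0.001,-0.002,0.01,0.001,-0.001,0],
  [0.001,-0.002,0.02,0.001,-0.001,0],
  [0.001,-0.002,0.03,0.001,-0.001,0],
  [0.001,-0.002,0.045,0.001,-0.001,0],
  [0.001,-0.002,0.06,0.001,-0.001,0],
  [0.001,-0.002,0.072,0.001,-0.001,0],
  [0.001,-0.002,0.072,0.001,-0.001,0],
])

```text
time: 9.9
position: [586.4, 104.1, 35.7]
tcp_rot: [[0.123, 0.992, 0.0], [0.992, -0.123, -0.001], [-0.001, 0.0, -1.0]]
contact_force: [-1.4, -1.9, 2.5]
gripper_width: 34.6
```

Request:
apply_moves([
  [0,0,0.002,0,0,0],
  [0,0,0.002,0,0,0],
  [0,0,0.002,0,0,0],
  [0,0,-0.05,0,0,0],
  [0,0,-0.15,0,0,0],
  [0,0,-0.25,0,0,0],
  [0,0,-0.35,0,0,0],
  [0,0,-0.35,0,0,0],
], fingers=-0.5)

```text
time: 10.7
position: [590.7, 105.8, 218.5]
tcp_rot: [[0.123, 0.992, 0.014], [0.992, -0.123, 0.001], [0.003, 0.014, -1.0]]
contact_force: [0.7, 0.1, -0.8]
gripper_width: 64.1
```

```bash
python3 look.py w9; python3 -c "
from h import *
go([545,-190,250],83)"
```

```text
[590.65503006 105.8452227  218.54523091] 0.0931504769940281
pack c=(756.2,-169.8) 62.2x70.0 long yaw 169.3 fill 0.61
pack c=(586.4,100.3) 35.8x68.4 long yaw 82.8 fill 0.97
from [588.7 104.9 214.9] yaw 82.91 w 64.1 t 10.75 F [ 0.4  0.1 -0.8]
step [-0.596, -0.0133, -0.0711, 0.0053, -0.0008, -0.001] rows>= 6.00364299832242
```

View pics/w9.png

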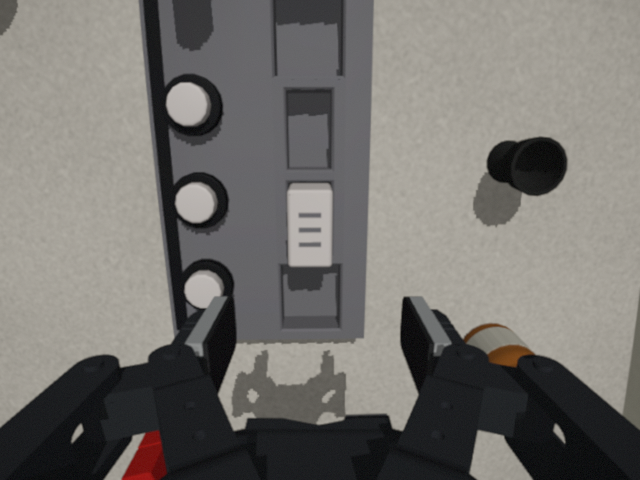

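```bash
python3 -c "
from h import *
go([584.3,-326.6,170],99)"
```

```text
from [588.7 104.9 214.9] yaw 82.91 w 64.1 t 10.75 F [ 0.4  0.1 -0.8]
step [-0.8576, 0.0971, 0.0895, 0.0054, -0.0, -0.1788] rows>= 8.677024048176357
```

Request:
apply_moves([
  [-0.858,0.097,0.08,0.005,0,-0.179],
  [-0.858,0.097,0.08,0.005,0,-0.179],
  [-0.858,0.097,0.08,0.005,0,-0.179],
  [-0.858,0.097,0.08,0.005,0,-0.179],
  [-0.858,0.097,0.08,0.005,0,-0.179],
  [-0.858,0.097,0.08,0.005,0,-0.179],
  [-0.858,0.097,0.08,0.005,0,-0.179],
  [-0.858,0.097,0.08,0.005,0,-0.179],
  [-0.858,0.097,0.08,0.005,0,-0.179],
  [-0.858,0.097,0.08,0.005,0,-0.179],
])

```text
time: 11.75
position: [580.8, -334.2, 171.4]
tcp_rot: [[-0.147, 0.989, -0.004], [0.989, 0.147, -0.001], [-0.001, -0.004, -1.0]]
contact_force: [0.0, -0.4, -0.6]
gripper_width: 64.1
```

Request:
apply_moves([
  [0,0,0,0,0,0],
  [0,0,0,0,0,0],
])

```text
time: 11.95
position: [579.8, -333.7, 169.8]
tcp_rot: [[-0.147, 0.989, -0.006], [0.989, 0.147, -0.0], [0.001, -0.006, -1.0]]
contact_force: [-0.2, -0.0, -0.1]
gripper_width: 64.2
```

```bash
python3 look.py w10
```

```text
[ 579.8263908  -333.6917533   169.80512741] 0.01585302069269806
pack c=(584.2,-326.9) 31.6x59.9 long yaw 98.5 fill 0.98
pack c=(444.5,-315.7) 49.5x60.9 long yaw 56.8 fill 0.97
```

View pics/w10d.png

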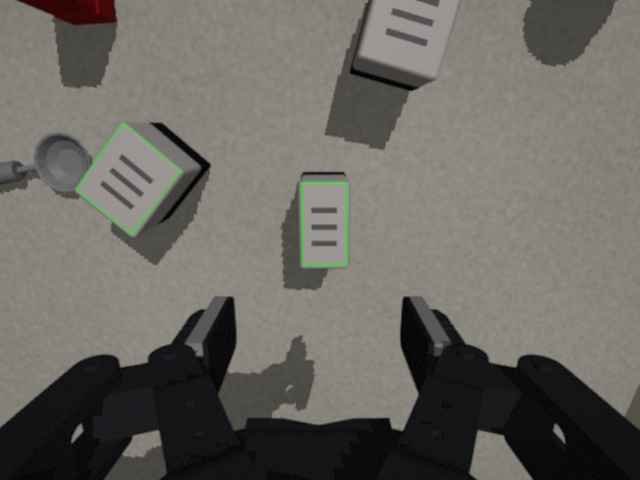

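```bash
python3 -c "
from h import *
go([584.2,-326.9,20.5],98.6)"
```

```text
from [ 580.4 -333.   170.4] yaw 98.54 w 64.0 t 12.0 F [-0.1  0.1 -0.3]
step [0.0107, 0.0108, 0.2998, -0.0033, -0.0004, -0.0007] rows>= 3.0016344161417505
```

Request:
apply_moves([
  [0.011,0.011,0.06,-0.003,0,0],
  [0.011,0.011,0.12,-0.003,0,0],
  [0.011,0.011,0.18,-0.003,0,0],
  [0.011,0.011,0.24,-0.003,0,0],
  [0.011,0.011,0.29,-0.003,0,0],
  [0.011,0.011,0.3,-0.003,0,0],
  [0.011,0.011,0.3,-0.003,0,0],
])

```text
time: 12.7
position: [584.3, -325.2, 20.0]
tcp_rot: [[-0.15, 0.989, -0.002], [0.989, 0.15, 0.002], [0.002, -0.001, -1.0]]
contact_force: [0.3, 0.6, -0.5]
gripper_width: 64.2
```

Request:
apply_moves([
  [0,0,0,0,0,0],
  [0,0,0,0,0,0],
  [0,0,0,0,0,0],
  [0,0,0,0,0,0],
], fingers=1)

```text
time: 13.1
position: [585.3, -325.4, 22.1]
tcp_rot: [[-0.15, 0.989, 0.0], [0.989, 0.15, 0.001], [0.0, 0.0, -1.0]]
contact_force: [-2.2, 2.1, 6.6]
gripper_width: 34.5
```

Request:
apply_moves([
  [0,0,-0.06,0,0,0],
  [0,0,-0.14,0,0,0],
  [0,0,-0.22,0,0,0],
  [0,0,-0.24,0,0,0],
  [0,0,-0.24,0,0,0],
])

```text
time: 13.6
position: [586.3, -326.1, 144.5]
tcp_rot: [[-0.15, 0.989, 0.004], [0.989, 0.15, -0.002], [-0.002, 0.004, -1.0]]
contact_force: [-0.1, 0.3, -3.4]
gripper_width: 34.6
```

```bash
python3 -c "
from h import *
go([595.8,179.1,140],82.93)"
```

```text
from [ 586.3 -326.1  144.5] yaw 98.63 w 34.6 t 13.6 F [-0.1  0.3 -3.4]
step [0.9961, 0.1703, 0.0072, 0.0026, 0.0012, 0.1744] rows>= 10.10555962917868
```

Request:
apply_moves([
  [0.996,0.17,0.007,0.002,0.001,0.174],
  [0.996,0.17,0.007,0.002,0.001,0.174],
  [0.996,0.17,0.007,0.002,0.001,0.174],
  [0.996,0.17,0.007,0.002,0.001,0.174],
  [0.996,0.17,0.007,0.002,0.001,0.174],
  [0.996,0.17,0.007,0.002,0.001,0.174],
  [0.996,0.17,0.007,0.002,0.001,0.174],
  [0.996,0.17,0.007,0.002,0.001,0.174],
  [0.996,0.17,0.007,0.002,0.001,0.174],
  [0.996,0.17,0.007,0.002,0.001,0.174],
])

```text
time: 14.6
position: [594.0, 175.6, 137.6]
tcp_rot: [[0.123, 0.992, -0.003], [0.992, -0.123, -0.002], [-0.002, -0.002, -1.0]]
contact_force: [1.0, -0.1, -2.5]
gripper_width: 34.4
```

```bash
python3 -c "
from h import *
go([595.9,179.5,74],82.93)"
```

```text
from [594.  175.6 137.6] yaw 82.95 w 34.4 t 14.6 F [ 1.  -0.1 -2.5]
step [0.0085, 0.0032, 0.1272, -0.0015, 0.0012, 0.0003] rows>= 1.2754290364839336
```

Request:
apply_moves([
  [0.008,0.003,0.04,-0.001,0.001,0],
  [0.008,0.003,0.08,-0.001,0.001,0],
  [0.008,0.003,0.12,-0.001,0.001,0],
  [0.008,0.003,0.127,-0.001,0.001,0],
  [0.008,0.003,0.127,-0.001,0.001,0],
])

```text
time: 15.1
position: [594.3, 178.7, 72.1]
tcp_rot: [[0.123, 0.992, -0.005], [0.992, -0.123, -0.001], [-0.002, -0.005, -1.0]]
contact_force: [0.8, -0.3, -2.4]
gripper_width: 34.7
```

```bash
cat > mo.py <<'E'
import sys
from h import *
n=sys.argv[1]
im,c=shot('wrist',n+'.png');np.save(n+'.npy',c,allow_pickle=True);print(c['extrinsics'][2,3])
cv2.imwrite('pics/'+n+'c.png',cv2.resize(cv2.convertScaleAbs(im[170:290,240:400],alpha=2),None,fx=5,fy=5,interpolation=cv2.INTER_CUBIC))
go(list(map(float,sys.argv[2:5])),82.93)
E
python3 mo.py w11 595.9 179.5 37
```

```text
244.43752177412387
from [595.3 179.1  73.4] yaw 82.95 w 34.7 t 15.15 F [-0.  -0.2 -1.8]
step [0.0011, 0.0013, 0.0728, -0.0015, 0.0005, 0.0002] rows>= 0.7285396731171099
```

View pics/w11c.png

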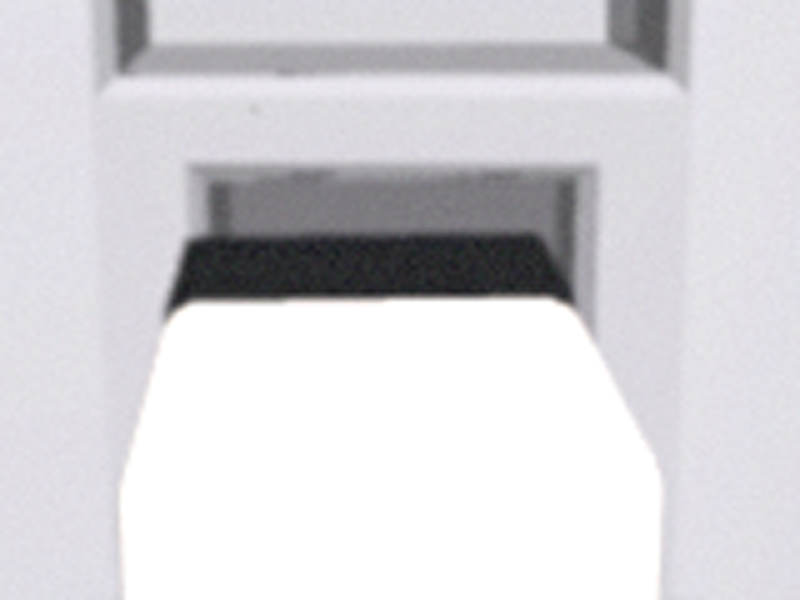

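```bash
cat > ms.py <<'E'
import sys
from h import *
# n, pack z of underside, then crop pixel: mouth uL uR v, pack uL uR v ; bevel 2 mm
n=sys.argv[1];zb=float(sys.argv[2]);a=list(map(float,sys.argv[3:9]));c=np.load(n+'.npy',allow_pickle=True).item()
f=lambda x,y,z:onz(c,(x+.5)/5-.5+240,(y+.5)/5-.5+170,z)[:2]
ys=np.array([.123,.9924]);xs=np.array([.9924,-.123])
ml,mr=f(a[0],a[2],45),f(a[1],a[2],45);pl,pr=f(a[3],a[5],zb),f(a[4],a[5],zb)
m=(ml+mr)/2;p=(pl+pr)/2
print('widths',np.linalg.norm(mr-ml),np.linalg.norm(pr-pl),'needed toolx %.1f tooly %.1f'%((m-p)@ys-2-1.5,(m-p)@xs),'socket centre',m-33.5*ys,'pack',p-30*ys, 'yaws',[np.degrees(np.arctan2(*(d[::-1])))+90 for d in (mr-ml,pr-pl)])
E
python3 ms.py w11 51 187 598 163 187 540 237; python3 ms.py w8 51 170 578 187 205 565 242
```

```text
widths 42.60161873197398 35.857629117138444 needed toolx 3.0 tooly 2.9 socket centre [595.63029207 179.32261212] pack [592.35633185 176.67727952] yaws [np.float64(82.99962223801971), np.float64(83.00140550079063)]
widths 42.3484423952917 36.51462896460189 needed toolx 1.0 tooly -1.1 socket centre [586.47601202 101.63566488] pack [587.47961323 100.48138236] yaws [np.float64(82.86764641822975), np.float64(82.86697795422273)]
```

Request:
apply_moves([
  [0.002,0.003,0,-0.001,0,0],
  [0.002,0.003,0,-0.001,0,0],
  [0.002,0.003,0,-0.001,0,0],
])

```text
time: 15.45
position: [597.4, 179.9, 74.2]
tcp_rot: [[0.123, 0.992, 0.0], [0.992, -0.123, -0.0], [-0.0, 0.001, -1.0]]
contact_force: [-0.8, -1.0, -2.9]
gripper_width: 35.0
```

```bash
python3 mo.py w12 595.9 179.5 37
```

```text
246.65765716749283
from [597.3 179.9  74.1] yaw 82.94 w 34.5 t 15.5 F [ 0.2  0.7 -2.1]
step [-0.0011, -0.0027, 0.0741, 0.0002, 0.0003, 0.0001] rows>= 0.7419309185465585
```

View pics/w12c.png

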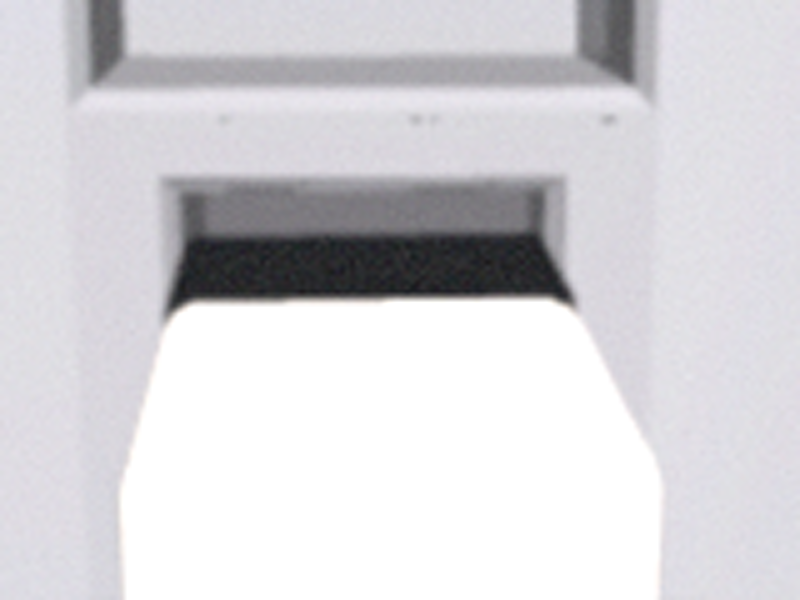

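```bash
python3 ms.py w12 52 160 566 177 187 540 237
```

```text
widths 42.620954141714535 36.06599744468238 needed toolx 1.4 tooly -0.1 socket centre [595.60464516 179.12386961] pack [595.5513913  177.70913609] yaws [np.float64(82.91837528433982), np.float64(82.91870310978038)]
```

Request:
apply_moves([
  [0.002,0,0.01,0,0,0],
  [0.002,0,0.02,0,0,0],
  [0.002,0,0.03,0,0,0],
  [0.002,0,0.045,0,0,0],
  [0.002,0,0.06,0,0,0],
  [0.002,0,0.074,0,0,0],
  [0.002,0,0.074,0,0,0],
])

```text
time: 16.2
position: [597.1, 181.1, 36.8]
tcp_rot: [[0.122, 0.992, -0.0], [0.992, -0.122, -0.001], [-0.001, -0.0, -1.0]]
contact_force: [-0.4, 0.1, -2.4]
gripper_width: 34.9
```

Request:
apply_moves([
  [0,0,0.004,0,0,0],
  [0,0,0.005,0,0,0],
  [0,0,0.005,0,0,0],
])

```text
time: 16.5
position: [597.2, 181.2, 36.6]
tcp_rot: [[0.123, 0.992, 0.0], [0.992, -0.123, -0.002], [-0.002, 0.0, -1.0]]
contact_force: [-7.4, -2.7, 16.8]
gripper_width: 34.2
```

Request:
apply_moves([
  [0,0,0,0,0,0],
  [0,0,0,0,0,0],
  [0,0,0,0,0,0],
  [0,0,-0.05,0,0,0],
  [0,0,-0.15,0,0,0],
  [0,0,-0.25,0,0,0],
  [0,0,-0.3,0,0,0],
  [0,0,-0.3,0,0,0],
], fingers=-0.5)

```text
time: 17.3
position: [599.8, 182.7, 191.1]
tcp_rot: [[0.123, 0.992, 0.008], [0.992, -0.123, 0.001], [0.002, 0.008, -1.0]]
contact_force: [-0.5, -0.7, -0.0]
gripper_width: 64.2
```

```bash
python3 look.py w13;python3 -c "
from h import *
go([618.1,-186,150],83.9)"
```

```text
[599.82524229 182.67430305 191.12411798] 0.06552015581091189
pack c=(400.5,-15.8) 56.3x61.8 long yaw 175.2 fill 0.62
pack c=(586.9,97.0) 36.2x76.2 long yaw 83.0 fill 0.95
pack c=(596.0,178.1) 36.2x70.3 long yaw 83.2 fill 0.97
from [598.4 181.8 188.3] yaw 82.95 w 63.9 t 17.35 F [ 0.1  0.3 -0.4]
step [-0.7251, 0.1292, 0.0775, 0.0025, 0.0003, -0.0106] rows>= 7.405853137181325
```

View pics/w13d.png

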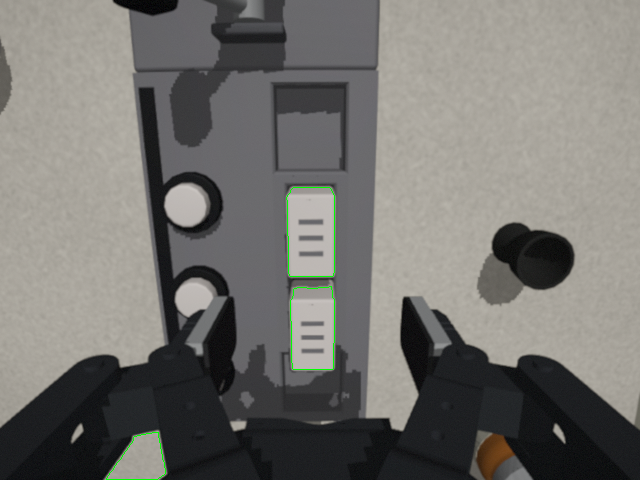

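Request:
apply_moves([
  [-0.725,0.129,0.06,0.002,0,-0.011],
  [-0.725,0.129,0.06,0.002,0,-0.011],
  [-0.725,0.129,0.06,0.002,0,-0.011],
  [-0.725,0.129,0.06,0.002,0,-0.011],
  [-0.725,0.129,0.06,0.002,0,-0.011],
  [-0.725,0.129,0.06,0.002,0,-0.011],
  [-0.725,0.129,0.06,0.002,0,-0.011],
  [-0.725,0.129,0.06,0.002,0,-0.011],
  [-0.725,0.129,0.06,0.002,0,-0.011],
  [-0.725,0.129,0.06,0.002,0,-0.011],
], fingers=-1)

```text
time: 18.35
position: [617.2, -184.7, 157.1]
tcp_rot: [[0.105, 0.994, -0.002], [0.994, -0.105, 0.002], [0.001, -0.002, -1.0]]
contact_force: [0.9, 0.8, 0.5]
gripper_width: 85.2
```

```bash
python3 look.py w14;python3 -c "
from h import *
go([618.1,-186,20],83.9)"
```

```text
[ 617.23616078 -184.65511638  157.06632621] 0.02910807503766477
pack c=(618.3,-185.7) 49.0x59.7 long yaw 84.0 fill 0.98
from [ 617.7 -183.5  157.7] yaw 84.07 w 85.5 t 18.4 F [ 0.3  0.4 -0.8]
step [-0.0054, 0.0016, 0.2753, -0.0006, -0.0009, 0.0019] rows>= 2.753614428656392
```

View pics/w14d.png

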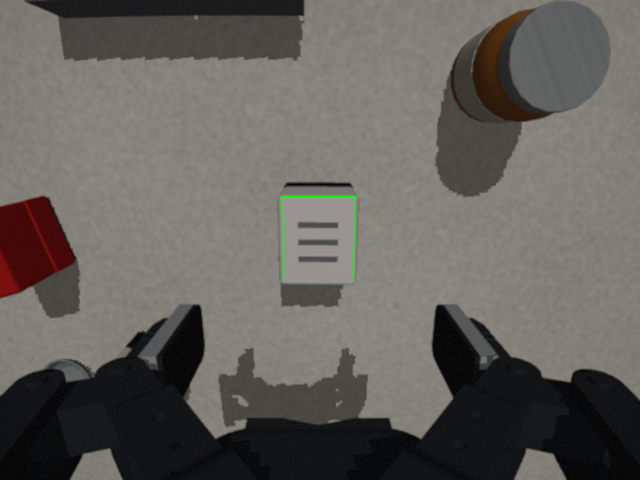

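Request:
apply_moves([
  [-0.005,0.002,0.06,0,-0.001,0.001],
  [-0.005,0.002,0.12,0,-0.001,0.001],
  [-0.005,0.002,0.18,0,-0.001,0.001],
  [-0.005,0.002,0.24,0,-0.001,0.001],
  [-0.005,0.002,0.28,0,-0.001,0.001],
  [-0.005,0.002,0.282,0,-0.001,0.001],
  [-0.005,0.002,0.282,0,-0.001,0.001],
])

```text
time: 19.1
position: [618.7, -183.7, 16.9]
tcp_rot: [[0.102, 0.995, -0.001], [0.995, -0.102, 0.001], [0.001, -0.001, -1.0]]
contact_force: [0.2, -0.2, 0.3]
gripper_width: 85.3
```

Request:
apply_moves([
  [0,0,0,0,0,0],
  [0,0,0,0,0,0],
  [0,0,0,0,0,0],
  [0,0,0,0,0,0],
], fingers=1)

```text
time: 19.5
position: [619.5, -183.3, 18.7]
tcp_rot: [[0.102, 0.995, 0.001], [0.995, -0.102, 0.001], [0.001, 0.001, -1.0]]
contact_force: [-1.2, 1.4, 6.2]
gripper_width: 52.7
```

Request:
apply_moves([
  [0,0,-0.06,0,0,0],
  [0,0,-0.14,0,0,0],
  [0,0,-0.22,0,0,0],
  [0,0,-0.24,0,0,0],
  [0,0,-0.24,0,0,0],
])

```text
time: 20.0
position: [620.4, -183.9, 140.5]
tcp_rot: [[0.102, 0.995, 0.004], [0.995, -0.102, -0.001], [-0.0, 0.004, -1.0]]
contact_force: [-0.3, 0.2, -3.9]
gripper_width: 52.4
```

```bash
python3 -c "
from h import *
go([576.8,25.5,135],82.93)"
```

```text
from [ 620.4 -183.9  140.5] yaw 84.13 w 52.4 t 20.0 F [-0.3  0.2 -3.9]
step [0.4076, -0.1295, 0.0103, 0.0028, 0.0001, 0.0134] rows>= 4.2782685870817465
```

Request:
apply_moves([
  [0.408,-0.13,0.01,0.003,0,0.013],
  [0.408,-0.13,0.01,0.003,0,0.013],
  [0.408,-0.13,0.01,0.003,0,0.013],
  [0.408,-0.13,0.01,0.003,0,0.013],
  [0.408,-0.13,0.01,0.003,0,0.013],
  [0.408,-0.13,0.01,0.003,0,0.013],
  [0.408,-0.13,0.01,0.003,0,0.013],
])

```text
time: 20.7
position: [575.6, 24.5, 133.5]
tcp_rot: [[0.123, 0.992, -0.003], [0.992, -0.123, -0.001], [-0.002, -0.003, -1.0]]
contact_force: [-0.4, -1.2, -3.0]
gripper_width: 52.6
```

```bash
python3 -c "
from h import *
go([576.7,25.9,70],82.93)"
```

```text
from [575.6  24.5 133.5] yaw 82.95 w 52.6 t 20.7 F [-0.4 -1.2 -3. ]
step [0.0032, 0.0021, 0.1269, -0.0019, 0.001, 0.0002] rows>= 1.2697523766117675
```

Request:
apply_moves([
  [0.003,0.002,0.04,-0.001,0.001,0],
  [0.003,0.002,0.08,-0.001,0.001,0],
  [0.003,0.002,0.12,-0.001,0.001,0],
  [0.003,0.002,0.127,-0.001,0.001,0],
  [0.003,0.002,0.127,-0.001,0.001,0],
  [0.003,0.002,0.127,-0.001,0.001,0],
  [0.003,0.002,0.127,-0.001,0.001,0],
])

```text
time: 21.4
position: [577.5, 25.5, 71.0]
tcp_rot: [[0.123, 0.992, 0.001], [0.992, -0.123, 0.0], [0.0, 0.001, -1.0]]
contact_force: [0.3, -0.2, -3.3]
gripper_width: 52.8
```

```bash
python3 mo.py w15 576.7 25.9 33.7
```

```text
243.45808984388606
from [577.4  25.6  71. ] yaw 82.92 w 53.3 t 21.45 F [-0.6 -0.3 -3.8]
step [0.0004, -0.0015, 0.0745, 0.0002, -0.0001, -0.0001] rows>= 0.7454001356530529
```

View pics/w15c.png

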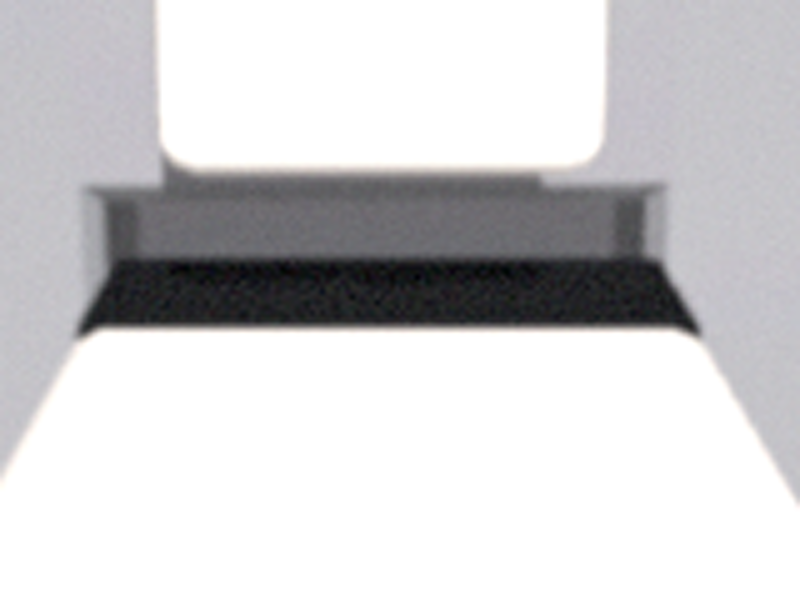

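View pics/w15.png

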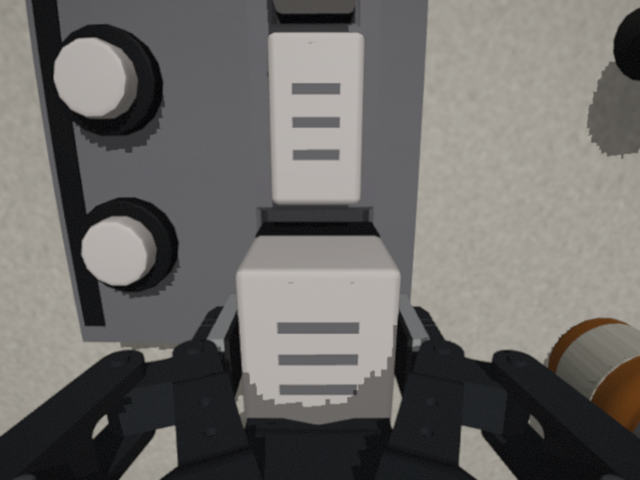

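```bash
python3 ms.py w15 52 84 666 186 115 660 260
```

```text
widths 60.23569896602293 54.97570035011645 needed toolx 2.7 tooly -1.3 socket centre [576.96889355  24.16224573] pack [577.91627576  21.28189854] yaws [np.float64(82.89482173005608), np.float64(82.89601529429622)]
```

Request:
apply_moves([
  [0.004,-0.002,0.006,0,0,0],
  [0.004,-0.002,0.012,0,0,0],
  [0.004,-0.002,0.025,0,0,0],
  [0.004,-0.002,0.04,0,0,0],
  [0.004,-0.002,0.055,0,0,0],
  [0.004,-0.002,0.07,0,0,0],
  [0.004,-0.002,0.075,0,0,0],
  [0.004,-0.002,0.075,0,0,0],
])

```text
time: 22.25
position: [576.4, 27.7, 33.7]
tcp_rot: [[0.123, 0.992, -0.0], [0.992, -0.123, -0.0], [-0.001, -0.0, -1.0]]
contact_force: [-3.5, -0.8, 3.4]
gripper_width: 52.2
```

Request:
apply_moves([
  [0,0,0.003,0,0,0],
  [0,0,0.003,0,0,0],
])

```text
time: 22.45
position: [576.4, 27.7, 33.6]
tcp_rot: [[0.123, 0.992, -0.001], [0.992, -0.123, -0.002], [-0.002, -0.0, -1.0]]
contact_force: [-6.9, -0.5, 12.0]
gripper_width: 52.4
```

Request:
apply_moves([
  [0,0,0,0,0,0],
  [0,0,0,0,0,0],
  [0,0,0,0,0,0],
  [0,0,-0.05,0,0,0],
  [0,0,-0.15,0,0,0],
  [0,0,-0.25,0,0,0],
  [0,0,-0.3,0,0,0],
  [0,0,-0.3,0,0,0],
], fingers=-1)

```text
time: 23.25
position: [579.4, 28.4, 188.0]
tcp_rot: [[0.123, 0.992, 0.008], [0.992, -0.123, -0.001], [-0.0, 0.008, -1.0]]
contact_force: [0.0, -0.2, -0.3]
gripper_width: 85.4
```

```bash
python3 look.py w16;python3 -c "
from h import *
go([444.5,-315.7,160],56.8)"
```

```text
[579.43643031  28.39897649 188.04392151] 0.0661875766873166
pack c=(576.4,20.6) 54.2x65.2 long yaw 82.8 fill 0.98
pack c=(587.1,98.9) 35.3x63.6 long yaw 83.0 fill 0.98
from [577.8  28.  185.4] yaw 82.91 w 85.3 t 23.3 F [ 0.3  0.1 -0.4]
step [-0.7149, -0.1799, 0.0511, 0.0025, 0.0003, 0.2901] rows>= 7.389591920538967
```

View pics/w16.png

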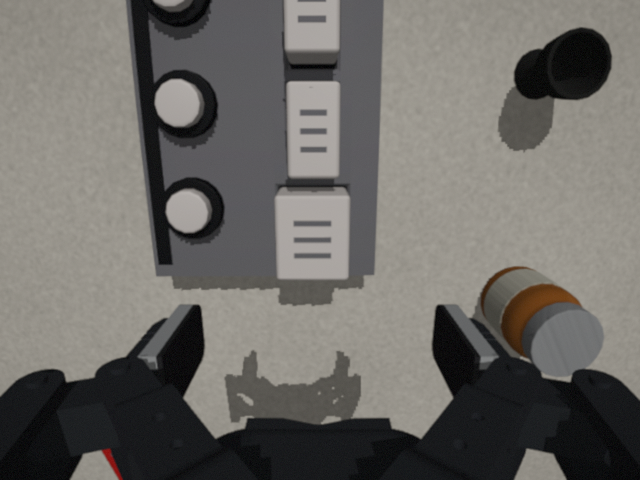

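Request:
apply_moves([
  [-0.715,-0.18,0.04,0.002,0,0.29],
  [-0.715,-0.18,0.04,0.002,0,0.29],
  [-0.715,-0.18,0.04,0.002,0,0.29],
  [-0.715,-0.18,0.04,0.002,0,0.29],
  [-0.715,-0.18,0.04,0.002,0,0.29],
  [-0.715,-0.18,0.04,0.002,0,0.29],
  [-0.715,-0.18,0.04,0.002,0,0.29],
  [-0.715,-0.18,0.04,0.002,0,0.29],
  [-0.715,-0.18,0.04,0.002,0,0.29],
  [-0.715,-0.18,0.04,0.002,0,0.29],
])

```text
time: 24.3
position: [443.8, -314.8, 164.0]
tcp_rot: [[0.548, 0.837, -0.001], [0.837, -0.548, 0.002], [0.001, -0.002, -1.0]]
contact_force: [1.2, 0.3, -0.8]
gripper_width: 85.4
```

```bash
python3 look.py w17;python3 -c "
from h import *
go([444.5,-315.7,16.5],56.8)"
```

```text
[ 443.83265314 -314.78874628  164.0405585 ] 0.026184360996346016
pack c=(444.2,-315.7) 49.4x60.5 long yaw 57.1 fill 0.98
from [ 444.5 -314.   164.4] yaw 56.91 w 85.5 t 24.35 F [-0.7  0.8 -0.7]
step [-0.0031, 0.0022, 0.2959, -0.0008, -0.0005, 0.0012] rows>= 2.9591883901451106
```

View pics/w17d.png

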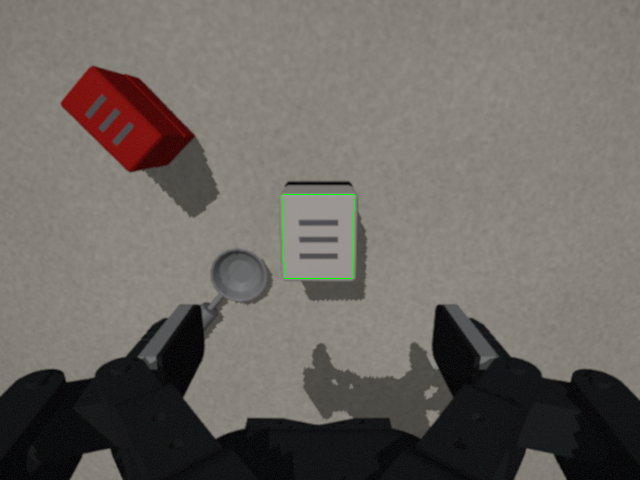

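Request:
apply_moves([
  [-0.003,0.002,0.06,-0.001,0,0],
  [-0.003,0.002,0.12,-0.001,0,0],
  [-0.003,0.002,0.18,-0.001,0,0],
  [-0.003,0.002,0.24,-0.001,0,0],
  [-0.003,0.002,0.29,-0.001,0,0],
  [-0.003,0.002,0.295,-0.001,0,0],
  [-0.003,0.002,0.295,-0.001,0,0],
])

```text
time: 25.05
position: [445.0, -313.9, 16.7]
tcp_rot: [[0.544, 0.839, -0.0], [0.839, -0.544, 0.002], [0.001, -0.001, -1.0]]
contact_force: [-0.1, 0.6, 0.5]
gripper_width: 85.1
```

Request:
apply_moves([
  [0,0,0,0,0,0],
  [0,0,0,0,0,0],
  [0,0,0,0,0,0],
  [0,0,0,0,0,0],
], fingers=1)

```text
time: 25.45
position: [445.9, -314.0, 18.4]
tcp_rot: [[0.544, 0.839, 0.002], [0.839, -0.544, 0.001], [0.002, 0.001, -1.0]]
contact_force: [-1.7, 2.1, 5.7]
gripper_width: 52.8
```

Request:
apply_moves([
  [0,0,-0.06,0,0,0],
  [0,0,-0.14,0,0,0],
  [0,0,-0.22,0,0,0],
  [0,0,-0.25,0,0,0],
  [0,0,-0.25,0,0,0],
])

```text
time: 25.95
position: [447.2, -315.2, 146.6]
tcp_rot: [[0.544, 0.839, 0.007], [0.839, -0.544, -0.003], [0.001, 0.007, -1.0]]
contact_force: [-0.7, -0.2, -3.2]
gripper_width: 52.6
```

```bash
python3 -c "
from h import *
go([605.6,258.2,138],82.93)"
```

```text
from [ 447.2 -315.2  146.6] yaw 57.05 w 52.6 t 25.95 F [-0.7 -0.2 -3.2]
step [1.1347, -0.358, 0.0157, 0.0047, 0.0005, -0.2876] rows>= 11.899478845711407
```

Request:
apply_moves([
  [0.9,-0.284,0.012,0.004,0,-0.288],
  [0.9,-0.284,0.012,0.004,0,-0.288],
  [0.9,-0.284,0.012,0.004,0,-0.288],
  [0.9,-0.284,0.012,0.004,0,-0.288],
  [0.9,-0.284,0.012,0.004,0,-0.288],
  [0.9,-0.284,0.012,0.004,0,-0.288],
  [0.9,-0.284,0.012,0.004,0,-0.288],
  [0.9,-0.284,0.012,0.004,0,-0.288],
  [0.9,-0.284,0.012,0.004,0,-0.288],
  [0.9,-0.284,0.012,0.004,0,-0.288],
])

```text
time: 26.95
position: [571.8, 145.9, 138.7]
tcp_rot: [[0.116, 0.993, -0.001], [0.993, -0.116, 0.002], [0.002, -0.001, -1.0]]
contact_force: [0.3, -0.2, -2.9]
gripper_width: 52.8
```

```bash
python3 -c "
from h import *
go([605.6,258.2,138],82.93)"
```

```text
from [571.8 145.9 138.7] yaw 83.32 w 52.8 t 26.95 F [ 0.3 -0.2 -2.9]
step [0.2309, 0.041, 0.0018, -0.0007, -0.0014, 0.0044] rows>= 2.3455634779802974
```

Request:
apply_moves([
  [0.08,0.014,0,0,-0.001,0.004],
  [0.15,0.027,0,0,-0.001,0.004],
  [0.2,0.036,0,0,-0.001,0.004],
  [0.231,0.041,0,0,-0.001,0.004],
  [0.231,0.041,0,0,-0.001,0.004],
])

```text
time: 27.45
position: [604.5, 260.6, 137.5]
tcp_rot: [[0.119, 0.993, -0.003], [0.993, -0.119, 0.002], [0.001, -0.003, -1.0]]
contact_force: [-0.6, 0.7, -3.4]
gripper_width: 52.9
```

```bash
python3 -c "
from h import *
shot('wrist','w18.png')
go([605.6,258.2,70],82.93)"
```

```text
from [604.7 258.3 137.5] yaw 83.04 w 52.8 t 27.5 F [ 0.1  0.1 -3.3]
step [0.0002, 0.0023, 0.1351, -0.002, 0.0004, 0.0012] rows>= 1.351060735777959
```

View pics/w18.png

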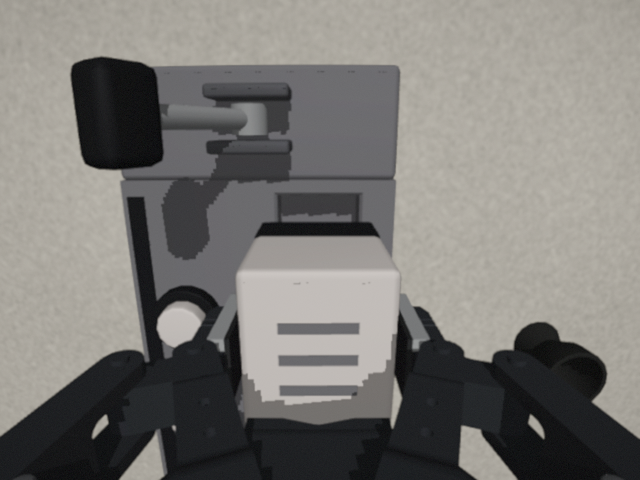

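Request:
apply_moves([
  [0,0.002,0.04,-0.002,0,0.001],
  [0,0.002,0.08,-0.002,0,0.001],
  [0,0.002,0.12,-0.002,0,0.001],
  [0,0.002,0.135,-0.002,0,0.001],
  [0,0.002,0.135,-0.002,0,0.001],
  [0,0.002,0.135,-0.002,0,0.001],
  [0,0.002,0.135,-0.002,0,0.001],
])

```text
time: 28.2
position: [606.3, 258.2, 71.4]
tcp_rot: [[0.123, 0.992, 0.002], [0.992, -0.123, 0.0], [0.0, 0.002, -1.0]]
contact_force: [0.8, -0.1, -2.3]
gripper_width: 52.7
```

```bash
python3 mo.py w19 605.6 258.2 33.4
```

```text
243.87002587090487
from [606.3 258.3  71.4] yaw 82.93 w 52.8 t 28.25 F [ 0.1  0.1 -3. ]
step [-0.0004, -0.0014, 0.0759, 0.0012, -0.0002, -0.0] rows>= 0.7592623994117693
```

View pics/w19c.png

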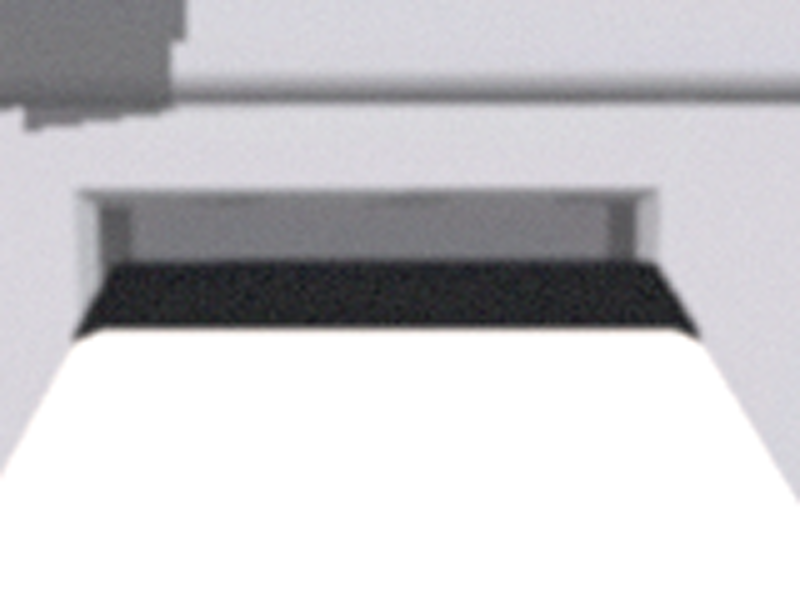

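```bash
python3 ms.py w19 53 76 659 190 112 657 262
```

```text
widths 60.49481216454572 54.8201145403422 needed toolx 2.3 tooly -1.8 socket centre [604.95743261 256.4976034 ] pack [606.42449848 253.98382799] yaws [np.float64(82.88613695961773), np.float64(82.88589374728124)]
```

Request:
apply_moves([
  [0.004,-0.003,0.006,0.001,0,0],
  [0.004,-0.003,0.012,0.001,0,0],
  [0.004,-0.003,0.025,0.001,0,0],
  [0.004,-0.003,0.04,0.001,0,0],
  [0.004,-0.003,0.055,0.001,0,0],
  [0.004,-0.003,0.07,0.001,0,0],
  [0.004,-0.003,0.076,0.001,0,0],
  [0.004,-0.003,0.078,0.001,0,0],
])

```text
time: 29.05
position: [604.4, 260.3, 33.4]
tcp_rot: [[0.123, 0.992, -0.001], [0.992, -0.123, -0.001], [-0.001, -0.001, -1.0]]
contact_force: [-6.6, -3.7, 14.7]
gripper_width: 52.1
```

Request:
apply_moves([
  [0,0,0,0,0,0],
  [0,0,0,0,0,0],
  [0,0,0,0,0,0],
  [0,0,-0.05,0,0,0],
  [0,0,-0.15,0,0,0],
  [0,0,-0.25,0,0,0],
  [0,0,-0.35,0,0,0],
  [0,0,-0.38,0,0,0],
  [0,0,-0.38,0,0,0],
], fingers=-1)

```text
time: 29.95
position: [606.2, 261.5, 226.8]
tcp_rot: [[0.123, 0.992, 0.005], [0.992, -0.123, 0.001], [0.002, 0.005, -1.0]]
contact_force: [-0.5, 0.3, -1.1]
gripper_width: 85.4
```

```bash
python3 look.py w20;python3 -c "
from h import *
shot('scene','s20.png')
go([604.4,260,300],82.93)"
```

```text
[606.21547896 261.51800767 226.83474124] 0.06728137734765925
pack c=(819.7,-41.9) 40.6x56.1 long yaw 169.2 fill 0.68
pack c=(332.4,21.5) 40.3x55.9 long yaw 175.9 fill 0.68
pack c=(595.9,176.4) 35.4x71.9 long yaw 83.1 fill 0.96
pack c=(604.5,255.3) 54.5x68.3 long yaw 82.9 fill 0.98
from [604.1 260.  222.1] yaw 82.92 w 85.1 t 30.05 F [-0.1 -0.5 -1.1]
step [-0.0003, 0.0002, -0.1557, -0.0014, 0.0016, -0.0001] rows>= 1.5572668513027095
```

View pics/w20.png

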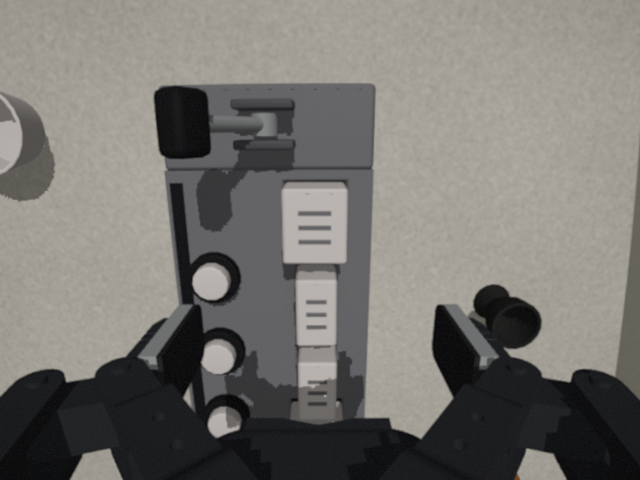

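View pics/s20.png

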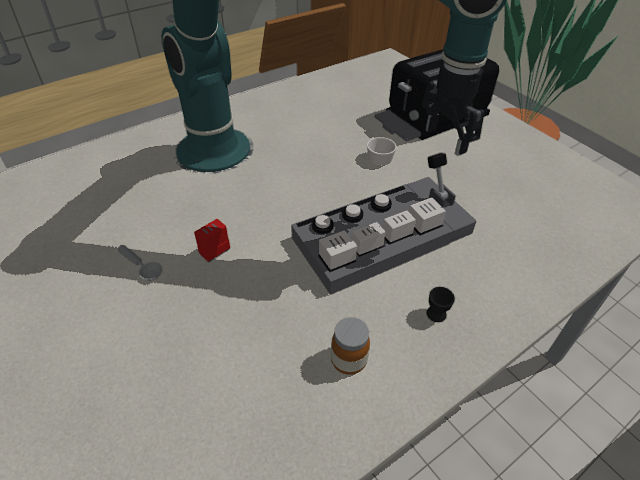

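```bash
python3 - <<'E'
from h import *
np.set_printoptions(precision=1,suppress=True)
c=np.load('w20.npy',allow_pickle=True).item()
mid=np.array([590.8,139.6]);ys=np.array([.123,.9924]);xs=np.array([.9924,-.123])
im=cv2.imread('pics/w20.png')
m=(im[80:165,145:215].max(2)<30).astype(np.uint8);M=cv2.moments(m,True);u,v=M['m10']/M['m00']+145,M['m01']/M['m00']+80;print(u,v)
h=onz(c,u,v,147)[:2];print('head',h,(h-mid)@xs,(h-mid)@ys)
for p in [(232,104),(295,104),(234,144),(295,144),(263,124)]:
    q=onz(c,*p,63)[:2];print('brk',q,(q-mid)@xs,(q-mid)@ys)
w=np.load('cw3.npy',allow_pickle=True).item()
for k in [(483.4,52.9),(493.0,131.9),(502.1,210.5)]: q=np.array(k);print('key',(q-mid)@xs,(q-mid)@ys)
E
```

```text
182.35517846693972 122.33499122293739
head [533.1 347.1] -82.7953663339103 198.79205561757814
brk [549.6 361.4] -68.1648498543449 214.99867375166747
brk [601.  354.7] -16.329706765574816 214.7262631033065
brk [545.6 329.4] -68.17503007995126 182.803701912027
brk [596.6 322.9] -16.7858462919092 182.58999719417577
brk [572.4 342.3] -43.15329743130271 198.92433894071533
key -95.91965999999996 -99.25127999999998
key -96.10961999999996 -19.670879999999983
key -96.74657999999992 59.45106000000001
```

```bash
python3 -c "
from h import *
go([473.7,354.4,222],82.93)"
```

```text
from [604.1 260.  222.1] yaw 82.92 w 85.1 t 30.05 F [-0.1 -0.5 -1.1]
step [0.1552, -0.2821, 0.0005, -0.0014, 0.0016, -0.0001] rows>= 3.219809712395883
```

Request:
apply_moves([
  [0.155,-0.282,0,-0.001,0.001,0],
  [0.155,-0.282,0,-0.001,0.001,0],
  [0.155,-0.282,0,-0.001,0.001,0],
  [0.155,-0.282,0,-0.001,0.001,0],
  [0.155,-0.282,0,-0.001,0.001,0],
  [0.155,-0.282,0,-0.001,0.001,0],
], fingers=1)

```text
time: 30.65
position: [474.5, 352.7, 220.6]
tcp_rot: [[0.125, 0.992, -0.002], [0.992, -0.125, -0.003], [-0.003, -0.002, -1.0]]
contact_force: [0.5, -0.8, -0.4]
gripper_width: 0.3
```

```bash
python3 -c "
from h import *
shot('wrist','w21.png')
go([473.7,354.4,97],82.93)"
```

```text
from [475.1 352.4 220.8] yaw 82.76 w 0.3 t 30.7 F [ 0.1 -0.5  0.4]
step [0.0043, -0.003, 0.2477, -0.001, 0.0019, -0.0019] rows>= 2.477458543562677
```

View pics/w21.png

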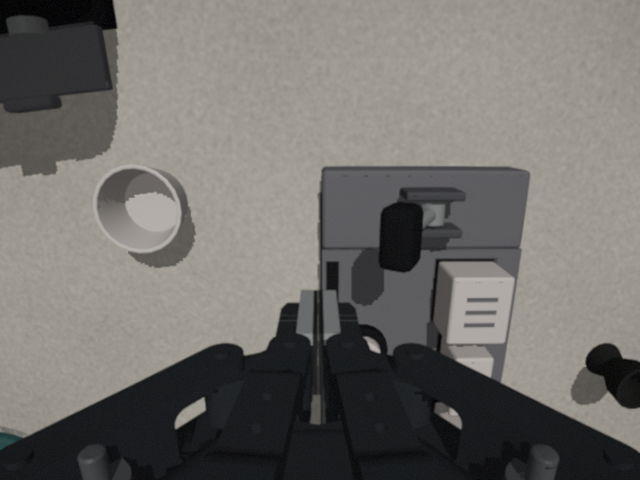

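Request:
apply_moves([
  [0.004,-0.003,0.08,-0.001,0.002,-0.002],
  [0.004,-0.003,0.16,-0.001,0.002,-0.002],
  [0.004,-0.003,0.23,-0.001,0.002,-0.002],
  [0.004,-0.003,0.242,-0.001,0.002,-0.002],
  [0.004,-0.003,0.242,-0.001,0.002,-0.002],
])

```text
time: 31.2
position: [474.3, 352.8, 98.8]
tcp_rot: [[0.125, 0.992, -0.002], [0.992, -0.125, -0.001], [-0.002, -0.002, -1.0]]
contact_force: [0.4, 0.5, 0.5]
gripper_width: -0.3
```

```bash
python3 -c "
from h import *
shot('wrist','w22.png');shot('scene','s22.png')
go([572.9+10,342.1,100],82.93)"
```

```text
from [475.2 354.7 101.4] yaw 82.88 w 0.0 t 31.3 F [ 0.7  0.9 -0.4]
step [0.0017, 0.2168, 0.0031, 0.0011, -0.0013, -0.0006] rows>= 2.1686588084351244
```

View pics/w22.png

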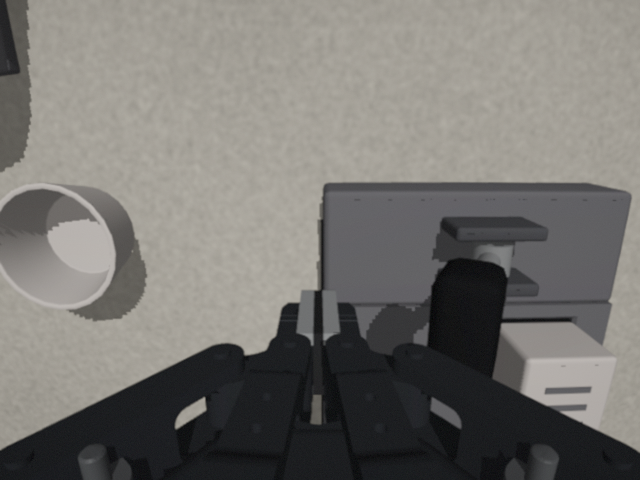

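View pics/s22.png

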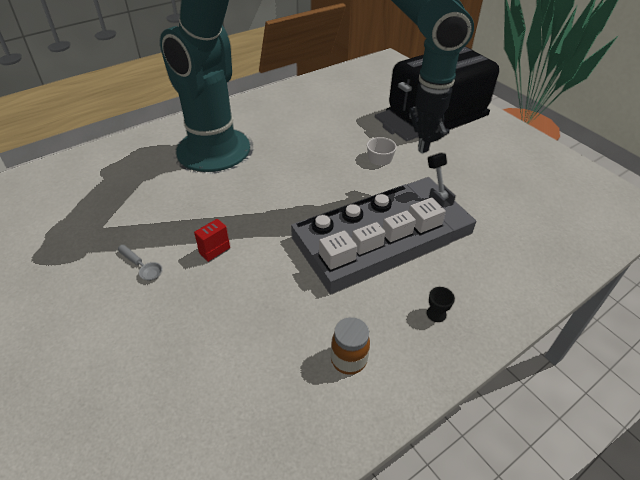

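Request:
apply_moves([
  [0.002,0.04,-0.008,0.001,-0.001,0],
  [0.002,0.07,-0.008,0.001,-0.001,0],
  [0.002,0.1,-0.008,0.001,-0.001,0],
  [0.002,0.12,-0.008,0.001,-0.001,0],
  [0.002,0.12,-0.008,0.001,-0.001,0],
])

```text
time: 31.8
position: [536.8, 348.8, 107.4]
tcp_rot: [[0.126, 0.992, 0.003], [0.992, -0.126, 0.003], [0.003, 0.003, -1.0]]
contact_force: [-2.3, 0.4, 2.4]
gripper_width: -0.1
```

```bash
python3 -c "
from h import *
shot('wrist','w23.png');shot('scene','s23.png')
go([572.9+14.5,340.3,105],82.93)
im=cv2.imread('pics/s23.png');cv2.imwrite('pics/s23c.png',cv2.resize(im[100:220,380:500],None,fx=5,fy=5,interpolation=cv2.INTER_CUBIC))"
```

```text
from [534.8 348.6 106.2] yaw 82.85 w 0.1 t 31.9 F [-3.2  1.8  2.1]
step [-0.0033, 0.1063, 0.0025, 0.0003, -0.0008, -0.0008] rows>= 1.0642626353026952
```

View pics/s23c.png

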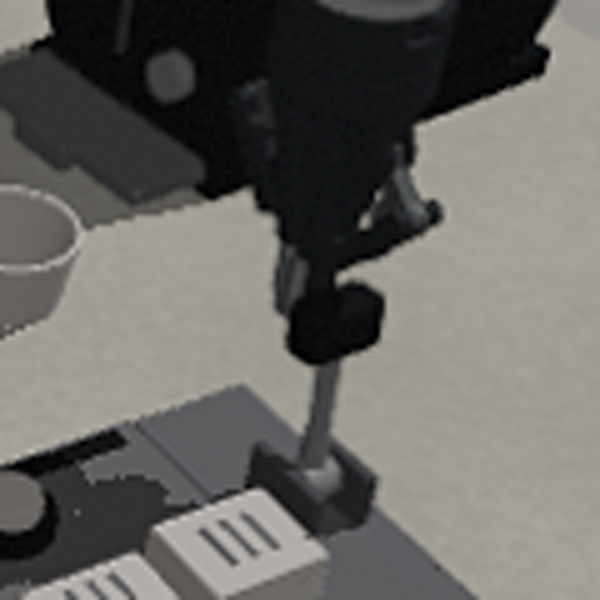

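View pics/w23.png

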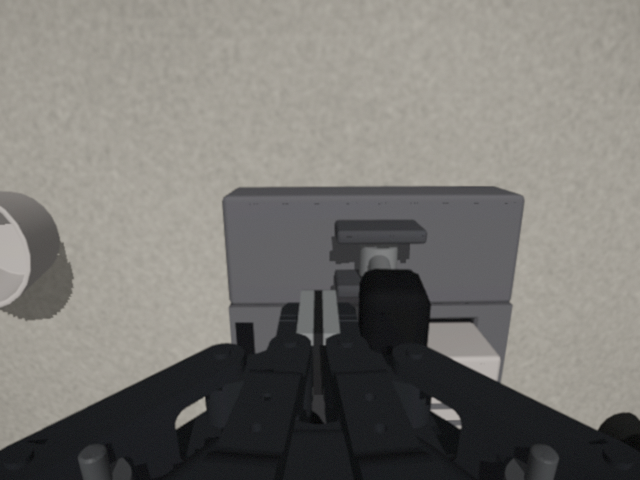

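Request:
apply_moves([
  [-0.003,0.04,0.002,0,-0.001,0],
  [-0.003,0.07,0.002,0,-0.001,0],
  [-0.003,0.08,0.002,0,-0.001,0],
  [-0.003,0.08,0.002,0,-0.001,0],
])

```text
time: 32.3
position: [573.5, 342.7, 104.9]
tcp_rot: [[0.124, 0.992, -0.001], [0.992, -0.124, 0.0], [0.0, -0.001, -1.0]]
contact_force: [-4.2, 2.1, 0.8]
gripper_width: -0.3
```

```bash
python3 -c "
from h import *
shot('wrist','w24.png');shot('scene','s24.png')
go([572.9+14.5,340.3,105],82.93)
im=cv2.imread('pics/s24.png');cv2.imwrite('pics/s24c.png',cv2.resize(im[100:220,380:500],None,fx=5,fy=5,interpolation=cv2.INTER_CUBIC))"
```

```text
from [572.9 342.7 105. ] yaw 82.93 w -0.0 t 32.4 F [-4.1  2.7 -0.3]
step [-0.0012, 0.0294, -0.0, -0.0006, 0.0003, -0.0] rows>= 0.29424566757378917
```

View pics/s24c.png

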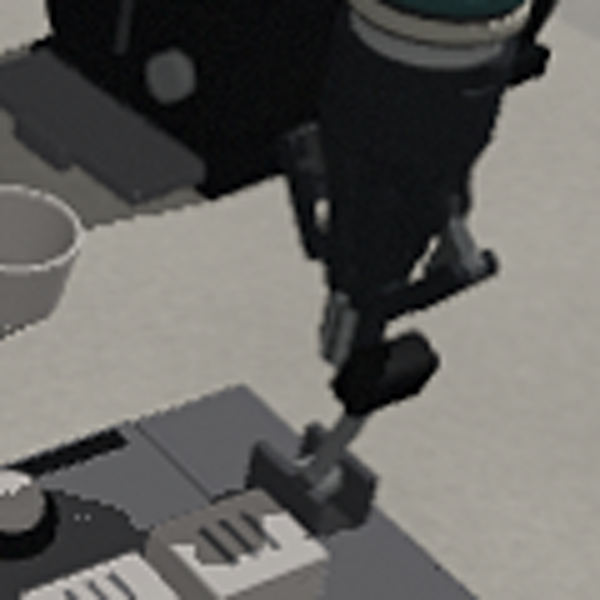

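View pics/w24.png

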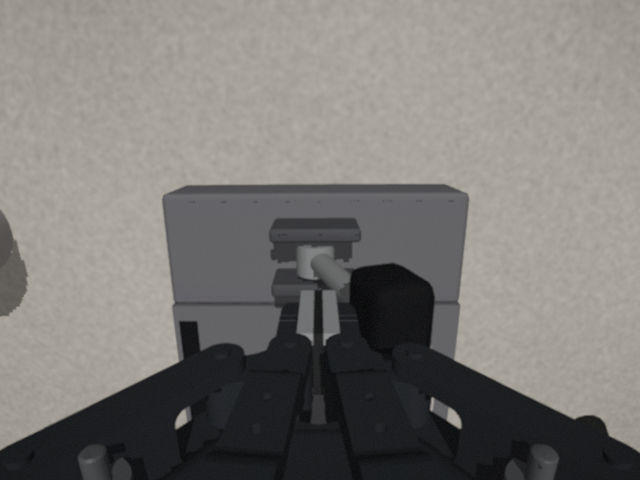

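Request:
apply_moves([
  [-0.001,0.01,0,0,0,0],
  [-0.001,0.02,0,0,0,0],
  [-0.001,0.025,0,0,0,0],
  [-0.001,0.025,0,0,0,0],
])

```text
time: 32.8
position: [583.4, 340.3, 104.2]
tcp_rot: [[0.122, 0.992, -0.004], [0.992, -0.122, -0.002], [-0.002, -0.004, -1.0]]
contact_force: [-5.5, 2.0, -0.0]
gripper_width: 0.2
```

Request:
apply_moves([
  [0,0.004,0,0,0,0],
  [0,0.008,0,0,0,0],
  [0,0.008,0,0,0,0],
])

```text
time: 33.1
position: [585.5, 339.8, 103.7]
tcp_rot: [[0.122, 0.993, -0.006], [0.993, -0.122, -0.003], [-0.004, -0.006, -1.0]]
contact_force: [-5.0, 1.4, -0.1]
gripper_width: 0.3
```

Request:
apply_moves([
  [0,0.006,0,0,0,0],
  [0,0.012,0,0,0,0],
  [0,0.012,0,0,0,0],
])

```text
time: 33.4
position: [588.3, 339.3, 103.0]
tcp_rot: [[0.12, 0.993, -0.011], [0.993, -0.12, -0.005], [-0.006, -0.011, -1.0]]
contact_force: [-7.8, 0.8, 1.1]
gripper_width: 0.0
```

```bash
python3 -c "
from h import *
shot('wrist','w25.png');shot('scene','s25.png')
go([572.9+14.5,340.3,105],82.93)
im=cv2.imread('pics/s25.png');cv2.imwrite('pics/s25c.png',cv2.resize(im[100:220,380:500],None,fx=5,fy=5,interpolation=cv2.INTER_CUBIC))"
```

```text
from [588.3 339.3 103. ] yaw 83.12 w 0.0 t 33.5 F [-8.2  2.1  1.3]
step [0.0017, -0.002, -0.0039, -0.0065, 0.0037, 0.0021] rows>= 0.0813684111339005
```

View pics/s25c.png

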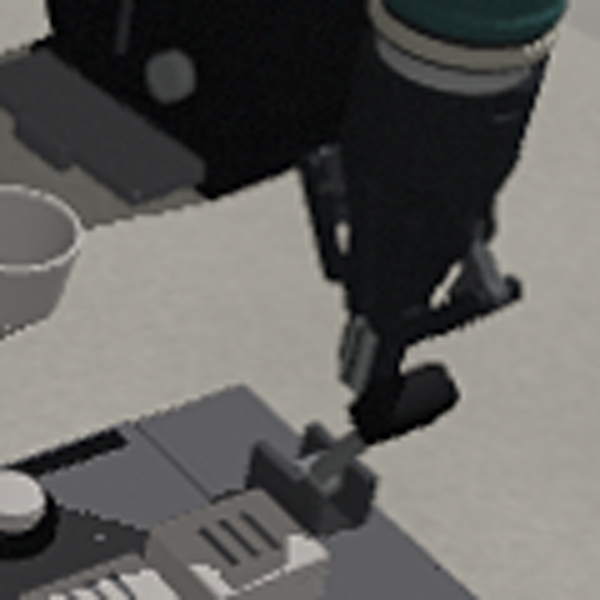

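View pics/w25.png

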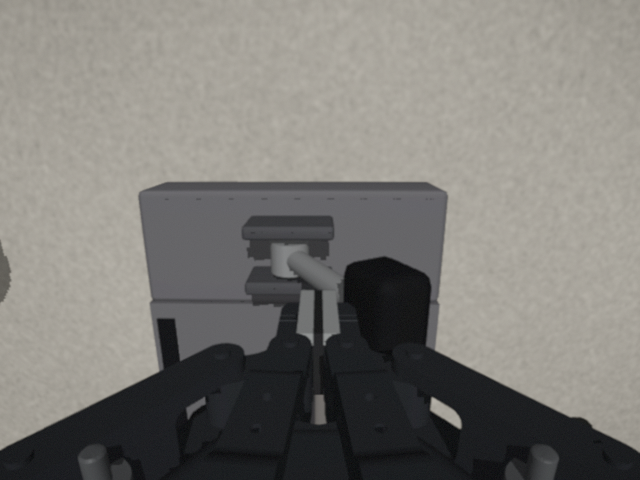

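Request:
apply_moves([
  [0,0.01,0,0,0,0],
  [0,0.02,0,0,0,0],
  [0,0.025,0,0,0,0],
])

```text
time: 33.8
position: [589.6, 339.0, 102.4]
tcp_rot: [[0.115, 0.993, -0.029], [0.993, -0.116, -0.01], [-0.013, -0.028, -1.0]]
contact_force: [-29.7, -1.9, 14.6]
gripper_width: 0.3
```

Request:
apply_moves([
  [0,-0.04,0,0,0,0],
  [0,-0.1,0,0,0,0],
  [0,-0.16,0,0,0,0],
  [0,-0.22,0,0,0,0],
  [0,-0.26,0,0,0,0],
  [0,-0.26,0,0,0,0],
  [0,-0.26,-0.1,0,0,0],
  [0,-0.26,-0.1,0,0,0],
])

```text
time: 34.6
position: [466.5, 356.5, 161.7]
tcp_rot: [[0.117, 0.993, -0.019], [0.993, -0.117, -0.004], [-0.007, -0.019, -1.0]]
contact_force: [0.2, 0.7, 0.4]
gripper_width: -0.2
```

```bash
python3 -c "
from h import *
shot('wrist','w26.png');shot('scene','s26.png')
go([502.1,210.5,145],82.93)"
```

```text
from [464.4 354.1 157.5] yaw 83.26 w 0.1 t 34.7 F [-0.2 -0.4 -0. ]
step [-0.2762, 0.1092, 0.0255, -0.0153, 0.0074, 0.0036] rows>= 2.9806321455856066
```

View pics/s26.png

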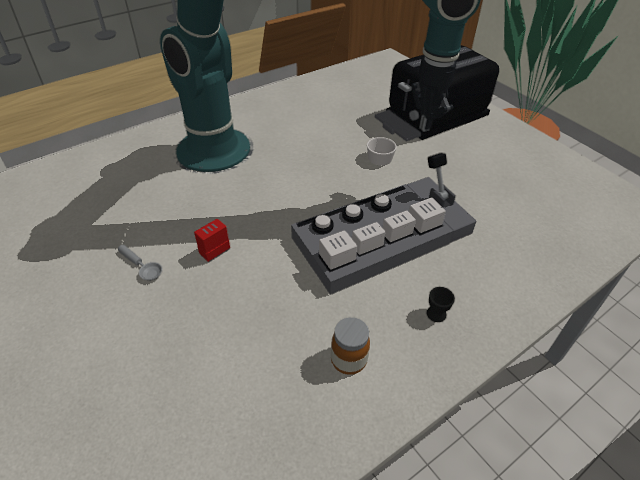

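Request:
apply_moves([
  [-0.276,0.109,0.02,-0.015,0.007,0.003],
  [-0.276,0.109,0.02,-0.015,0.007,0.003],
  [-0.276,0.109,0.02,-0.015,0.007,0.003],
  [-0.276,0.109,0.02,-0.015,0.007,0.003],
  [-0.276,0.109,0.02,-0.015,0.007,0.003],
  [-0.276,0.109,0.02,-0.015,0.007,0.003],
])

```text
time: 35.3
position: [501.8, 211.4, 147.4]
tcp_rot: [[0.121, 0.993, -0.001], [0.993, -0.121, -0.0], [-0.0, -0.001, -1.0]]
contact_force: [-0.0, 0.1, -0.4]
gripper_width: 0.0
```

```bash
python3 -c "
from h import *
shot('wrist','w27.png')
go([502.1,210.5,46],82.93)"
```

```text
from [501.6 212.  147.5] yaw 83.11 w -0.1 t 35.35 F [-0.1 -0.5 -0.8]
step [-0.0027, 0.0015, 0.203, -0.0006, 0.0001, 0.002] rows>= 2.0302586379049
```

View pics/w27.png

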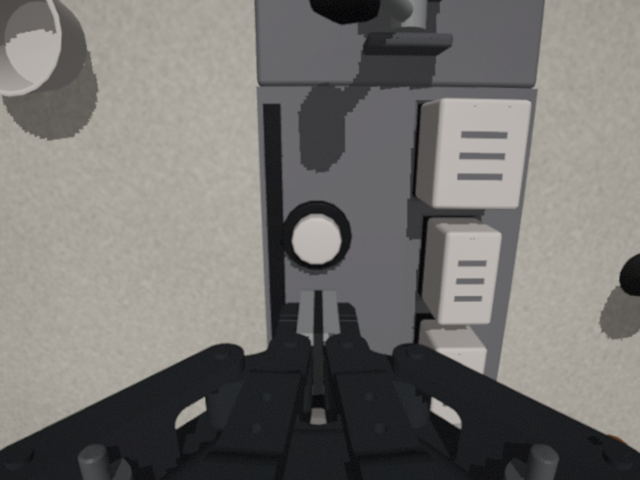

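Well aligned with key_a at (317,240). Descend to just above, then press.

Request:
apply_moves([
  [-0.003,0.001,0.08,0,0,0.002],
  [-0.003,0.001,0.15,0,0,0.002],
  [-0.003,0.001,0.19,0,0,0.002],
  [-0.003,0.001,0.195,0,0,0.002],
  [-0.003,0.001,0.195,0,0,0.002],
])

```text
time: 35.85
position: [501.4, 211.9, 49.9]
tcp_rot: [[0.121, 0.993, -0.002], [0.993, -0.121, 0.0], [0.0, -0.002, -1.0]]
contact_force: [-0.1, 0.5, 0.7]
gripper_width: -0.0
```

Request:
apply_moves([
  [0,0,0.006,0,0,0],
  [0,0,0.012,0,0,0],
  [0,0,0.016,0,0,0],
  [0,0,0.016,0,0,0],
])

```text
time: 36.25
position: [501.5, 211.8, 42.1]
tcp_rot: [[0.121, 0.993, -0.001], [0.993, -0.121, 0.0], [0.0, -0.001, -1.0]]
contact_force: [0.6, -0.2, 0.3]
gripper_width: 0.1
```

Request:
apply_moves([
  [0,0,0.006,0,0,0],
  [0,0,0.01,0,0,0],
  [0,0,0.01,0,0,0],
])

```text
time: 36.55
position: [501.7, 211.7, 37.1]
tcp_rot: [[0.121, 0.993, -0.001], [0.993, -0.121, 0.0], [0.0, -0.001, -1.0]]
contact_force: [-0.3, -0.3, 1.7]
gripper_width: 0.0
```

Request:
apply_moves([
  [0,0,0.006,0,0,0],
  [0,0,0.008,0,0,0],
  [0,0,0.008,0,0,0],
])

```text
time: 36.85
position: [501.8, 211.8, 33.1]
tcp_rot: [[0.121, 0.993, -0.001], [0.993, -0.121, 0.0], [0.0, -0.001, -1.0]]
contact_force: [0.4, -1.2, 3.2]
gripper_width: 0.1
```

Request:
apply_moves([
  [0,0,0.004,0,0,0],
  [0,0,0.006,0,0,0],
  [0,0,0.006,0,0,0],
])

```text
time: 37.15
position: [501.9, 211.8, 30.9]
tcp_rot: [[0.121, 0.993, -0.0], [0.993, -0.121, -0.0], [-0.0, -0.0, -1.0]]
contact_force: [-2.7, -2.4, 10.7]
gripper_width: 0.2
```

Request:
apply_moves([
  [0,0,0.006,0,0,0],
  [0,0,0.01,0,0,0],
  [0,0,0.01,0,0,0],
])

```text
time: 37.45
position: [502.1, 211.8, 30.2]
tcp_rot: [[0.121, 0.993, 0.001], [0.993, -0.121, -0.003], [-0.003, 0.001, -1.0]]
contact_force: [-11.8, -6.9, 42.0]
gripper_width: 0.3
```

Request:
apply_moves([
  [0,0,-0.03,0,0,0],
  [0,0,-0.08,0,0,0],
  [0,0,-0.12,0,0,0],
  [0,0,-0.12,0,0,0],
])

```text
time: 37.85
position: [503.7, 212.9, 92.4]
tcp_rot: [[0.121, 0.993, 0.005], [0.993, -0.121, -0.001], [-0.001, 0.005, -1.0]]
contact_force: [0.3, 0.1, -0.5]
gripper_width: 0.3
```

```bash
python3 -c "
from h import *
shot('wrist','w28.png')
go([493,131.9,88],82.93)"
```

```text
from [502.8 212.2  90.9] yaw 83.05 w 0.0 t 37.9 F [-0.5 -0.3 -1. ]
step [-0.1618, 0.0, 0.0062, 0.0021, 0.0013, 0.0013] rows>= 1.6190951906003055
```

View pics/w28.png

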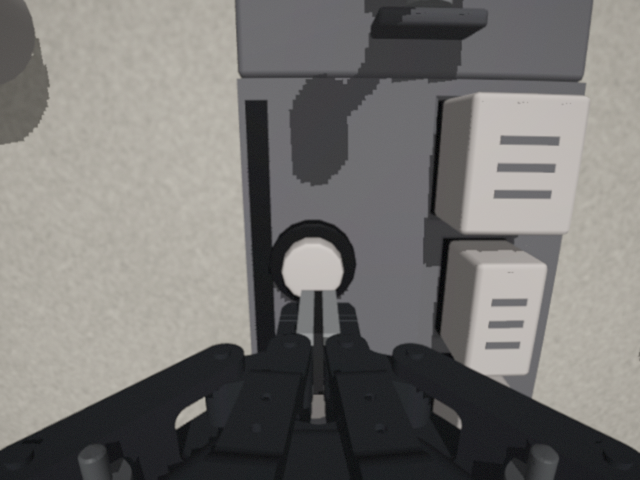

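Request:
apply_moves([
  [-0.08,0,0,0.002,0.001,0.001],
  [-0.162,0,0,0.002,0.001,0.001],
  [-0.162,0,0,0.002,0.001,0.001],
  [-0.162,0,0.05,0.002,0.001,0.001],
  [-0.162,0,0.09,0.002,0.001,0.001],
  [-0.162,0,0.1,0.002,0.001,0.001],
  [-0.162,0,0.1,0.002,0.001,0.001],
])

```text
time: 38.6
position: [492.0, 131.9, 39.8]
tcp_rot: [[0.122, 0.993, -0.003], [0.993, -0.122, -0.001], [-0.001, -0.003, -1.0]]
contact_force: [0.4, 0.1, 0.2]
gripper_width: 0.3
```

```bash
python3 -c "
from h import *
go([493,131.9,31],82.93)"
```

```text
from [492.  131.9  39.8] yaw 82.99 w 0.3 t 38.6 F [0.4 0.1 0.2]
step [0.0003, 0.0021, 0.0176, -0.0018, 0.0006, 0.0007] rows>= 0.17701951175830638
```

Request:
apply_moves([
  [0,0.002,0.006,-0.002,0,0],
  [0,0.002,0.012,-0.002,0,0],
  [0,0.002,0.018,-0.002,0,0],
  [0,0.002,0.018,-0.002,0,0],
])

```text
time: 39.0
position: [493.5, 132.4, 31.2]
tcp_rot: [[0.122, 0.993, 0.002], [0.993, -0.122, -0.0], [-0.0, 0.002, -1.0]]
contact_force: [-0.3, 1.5, 3.4]
gripper_width: 0.1
```

Request:
apply_moves([
  [0,0,0.002,0,0,0],
  [0,0,0.004,0,0,0],
  [0,0,0.004,0,0,0],
])

```text
time: 39.3
position: [493.6, 132.5, 30.7]
tcp_rot: [[0.122, 0.993, 0.002], [0.993, -0.121, -0.001], [-0.001, 0.002, -1.0]]
contact_force: [-5.2, -1.4, 16.2]
gripper_width: 0.1
```

Key_b bottomed (16 N). Now key_c.

Request:
apply_moves([
  [0,0,-0.03,0,0,0],
  [0,0,-0.08,0,0,0],
  [0,0,-0.12,0,0,0],
  [0,0,-0.12,0,0,0],
])

```text
time: 39.7
position: [495.3, 132.7, 93.1]
tcp_rot: [[0.122, 0.993, 0.007], [0.993, -0.122, -0.001], [0.0, 0.007, -1.0]]
contact_force: [0.6, -0.6, -0.9]
gripper_width: -0.2
```

```bash
python3 -c "
from h import *
shot('wrist','w29.png')
go([483.4,52.9,40],82.93)"
```

```text
from [494.4 132.3  91.7] yaw 82.98 w 0.0 t 39.75 F [-0.   0.1 -0.5]
step [-0.1601, -0.0029, 0.1035, 0.0031, 0.0005, 0.0006] rows>= 1.9067231388856505
```

View pics/w29.png

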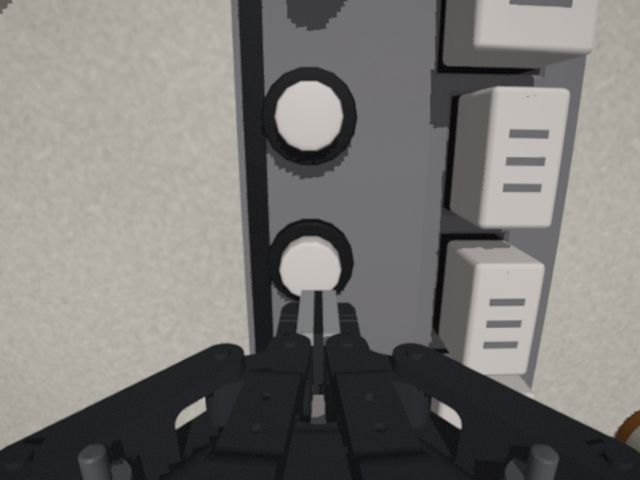

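Request:
apply_moves([
  [-0.08,-0.003,0,0.003,0,0],
  [-0.16,-0.003,0,0.003,0,0],
  [-0.16,-0.003,0,0.003,0,0],
  [-0.16,-0.003,0.05,0.003,0,0],
  [-0.16,-0.003,0.09,0.003,0,0],
  [-0.16,-0.003,0.102,0.003,0,0],
  [-0.16,-0.003,0.102,0.003,0,0],
])

```text
time: 40.45
position: [482.2, 53.2, 39.5]
tcp_rot: [[0.122, 0.993, -0.003], [0.993, -0.122, -0.001], [-0.001, -0.003, -1.0]]
contact_force: [0.3, 0.0, 0.6]
gripper_width: -0.4
```

```bash
python3 -c "
from h import *
go([483.4,52.9,31],82.93)"
```

```text
from [482.2  53.2  39.5] yaw 83.01 w -0.4 t 40.45 F [0.3 0.  0.6]
step [-0.0003, 0.0026, 0.017, -0.0019, 0.0008, 0.0009] rows>= 0.17161495784041625
```

Request:
apply_moves([
  [0,0.002,0.006,-0.002,0,0],
  [0,0.002,0.012,-0.002,0,0],
  [0,0.002,0.017,-0.002,0,0],
  [0,0.002,0.017,-0.002,0,0],
])

```text
time: 40.85
position: [483.7, 53.5, 31.4]
tcp_rot: [[0.121, 0.993, 0.001], [0.993, -0.121, -0.001], [-0.001, 0.001, -1.0]]
contact_force: [-0.4, 1.2, 4.5]
gripper_width: 0.2
```

Request:
apply_moves([
  [0,0,0.002,0,0,0],
  [0,0,0.004,0,0,0],
  [0,0,0.004,0,0,0],
])

```text
time: 41.15
position: [483.8, 53.5, 30.7]
tcp_rot: [[0.121, 0.993, 0.002], [0.993, -0.121, -0.002], [-0.002, 0.002, -1.0]]
contact_force: [-5.4, 0.1, 16.1]
gripper_width: -0.0
```

Bottomed. Retract high and check.

Request:
apply_moves([
  [0,0,-0.03,0,0,0],
  [0,0,-0.1,0,0,0],
  [0,0,-0.2,0,0,0],
  [0,0,-0.3,0,0,0],
  [0,0,-0.4,0,0,0],
  [0.15,0,-0.5,0,0,0],
  [0.2,0,-0.5,0,0,0],
  [0.2,0,-0.5,0,0,0],
])

```text
time: 41.95
position: [496.1, 158.7, 283.5]
tcp_rot: [[0.116, 0.993, 0.007], [0.993, -0.116, 0.001], [0.002, 0.007, -1.0]]
contact_force: [-0.5, 0.4, -0.5]
gripper_width: -0.1
```

Request:
apply_moves([
  [0,0,0,0,0,0],
  [0,0,0,0,0,0],
  [0,0,0,0,0,0],
])

```text
time: 42.25
position: [495.7, 156.7, 282.5]
tcp_rot: [[0.118, 0.993, 0.005], [0.993, -0.118, 0.0], [0.001, 0.005, -1.0]]
contact_force: [0.1, -0.2, 0.6]
gripper_width: -0.2
```

```bash
sed -i 's/(im,c,th,dbg=d)/(im,c,th,z=float(sys.argv[3]) if len(sys.argv)>3 else 76,dbg=d)/' look.py; python3 look.py w30 139 91; python3 -c "
from h import *
shot('scene','s30.png');print(env.get_obs()['time'])"
```

```text
[495.7353451  156.73691255 282.47108284] 0.007459376741225618
pack c=(587.1,99.4) 33.8x62.1 long yaw 82.9 fill 0.97
pack c=(596.2,179.9) 33.7x61.0 long yaw 83.3 fill 0.96
pack c=(604.5,256.5) 51.7x61.6 long yaw 82.8 fill 0.96
pack c=(328.1,340.5) 37.3x73.8 long yaw 170.9 fill 0.44
42.35
```

View pics/w30.png

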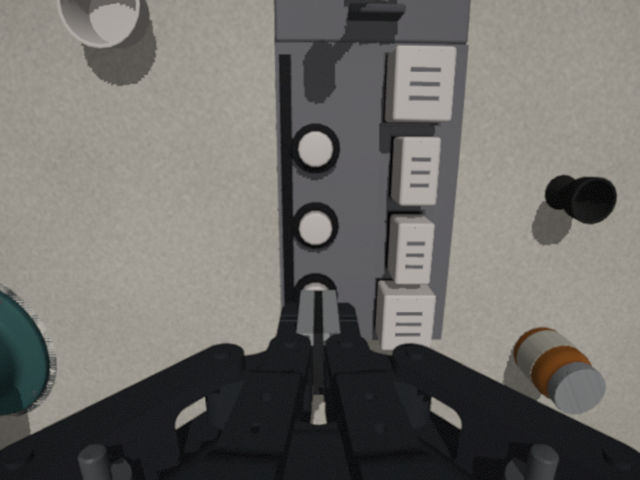

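View pics/s30.png

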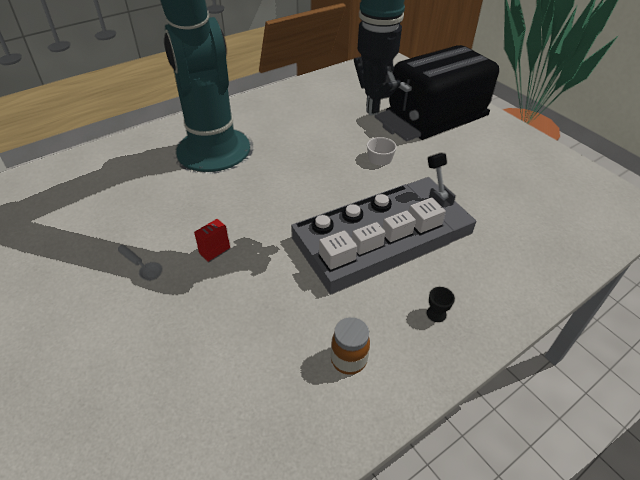

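```bash
python3 -c "
from h import *
print(env.job_done())"
```

```text
the job is handed in; nothing more can be done
None
```

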